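# Refill the stall's covered tin station from the gravity rack

### The job

Take the brush off the station's deck and lay it on the table, then, pressing the release tab, slide the cover fully open, lay a spare tin in every empty pocket, each taken from the front of the gravity rack so that the next rolls forward, and, pressing the tab again, slide the cover fully shut until the tab springs up. Last, lay the brush back on the deck. Leave the tins already in pockets where they are, and do not shift or knock over the garlic and the bottle.

Things in the scene. Friction and masses are not known exactly. Their poses are not given: they have to be found in the camera images.
- tin0_mid (a point): spare, at the front of the rack's lane at the start: an aluminium tin, a plain cylinder 36 mm in diameter and 50 mm long, lying on its side, 40 to 85 g; the point is its centre, its y axis is the cylinder's axis. It rolls easily down a slope but soon stops on the flat. Best gripped by its two flat ends
- tin1_mid (a point): spare, second in the rack's lane at the start: an aluminium tin, a plain cylinder 36 mm in diameter and 50 mm long, lying on its side, 40 to 85 g; the point is its centre, its y axis is the cylinder's axis. It rolls easily down a slope but soon stops on the flat. Best gripped by its two flat ends
- tin2_mid (a point): spare, third in the rack's lane at the start: an aluminium tin, a plain cylinder 36 mm in diameter and 50 mm long, lying on its side, 40 to 85 g; the point is its centre, its y axis is the cylinder's axis. It rolls easily down a slope but soon stops on the flat. Best gripped by its two flat ends
- tin3_mid (a point): spare, fourth in the rack's lane at the start: an aluminium tin, a plain cylinder 36 mm in diameter and 50 mm long, lying on its side, 40 to 85 g; the point is its centre, its y axis is the cylinder's axis. It rolls easily down a slope but soon stops on the flat. Best gripped by its two flat ends
- tin4_mid (a point): spare, last in the rack's lane at the start: an aluminium tin, a plain cylinder 36 mm in diameter and 50 mm long, lying on its side, 40 to 85 g; the point is its centre, its y axis is the cylinder's axis. It rolls easily down a slope but soon stops on the flat. Best gripped by its two flat ends
- kept0_mid (a point): tin that may already lie in pocket 0 of the station at the start (absent otherwise): an aluminium tin, a plain cylinder 36 mm in diameter and 50 mm long, lying on its side, 40 to 85 g; the point is its centre, its y axis is the cylinder's axis. It rolls easily down a slope but soon stops on the flat. Best gripped by its two flat ends
- kept1_mid (a point): tin that may already lie in pocket 1 of the station at the start (absent otherwise): an aluminium tin, a plain cylinder 36 mm in diameter and 50 mm long, lying on its side, 40 to 85 g; the point is its centre, its y axis is the cylinder's axis. It rolls easily down a slope but soon stops on the flat. Best gripped by its two flat ends
- kept2_mid (a point): tin that may already lie in pocket 2 of the station at the start (absent otherwise): an aluminium tin, a plain cylinder 36 mm in diameter and 50 mm long, lying on its side, 40 to 85 g; the point is its centre, its y axis is the cylinder's axis. It rolls easily down a slope but soon stops on the flat. Best gripped by its two flat ends
- kept3_mid (a point): tin that may already lie in pocket 3 of the station at the start (absent otherwise): an aluminium tin, a plain cylinder 36 mm in diameter and 50 mm long, lying on its side, 40 to 85 g; the point is its centre, its y axis is the cylinder's axis. It rolls easily down a slope but soon stops on the flat. Best gripped by its two flat ends
- kept4_mid (a point): tin that may already lie in pocket 4 of the station at the start (absent otherwise): an aluminium tin, a plain cylinder 36 mm in diameter and 50 mm long, lying on its side, 40 to 85 g; the point is its centre, its y axis is the cylinder's axis. It rolls easily down a slope but soon stops on the flat. Best gripped by its two flat ends
- pocket0 (a point): pocket 0 of the station (0 to 4 along the cover's opening direction, 40 mm apart): where the centre of a tin seated in it lies, 30 mm above the table. A pocket is the gap, 26 mm, between two white cross bars 14 mm thick, 17.5 mm high and 30 mm wide along x. A tin rests on the two bars' edges, its axis along this frame's x
- pocket1 (a point): pocket 1 of the station (0 to 4 along the cover's opening direction, 40 mm apart): where the centre of a tin seated in it lies, 30 mm above the table. A tin's ends stand free of the bars: 41 mm of open well, its floor 6 mm above the table, lie between each end of a centred tin and the wall
- pocket2 (a point): pocket 2 of the station (0 to 4 along the cover's opening direction, 40 mm apart): where the centre of a tin seated in it lies, 30 mm above the table. Tins in neighbouring pockets stand 4 mm apart
- pocket3 (a point): pocket 3 of the station (0 to 4 along the cover's opening direction, 40 mm apart): where the centre of a tin seated in it lies, 30 mm above the table. Its frame is parallel to the station's
- pocket4 (a point): pocket 4 of the station (0 to 4 along the cover's opening direction, 40 mm apart): where the centre of a tin seated in it lies, 30 mm above the table. When the cover is fully open its edge stands 22 mm past this point, and the tab's ribs, 70 mm high, are 24 mm past it and more
- station: fixed steel condiment station, 150 mm across (x), 436 mm long (y, -114 to +322 mm), 62 mm high; origin on the table below the centre of the well with the pockets; z up. The cover opens along +y. The well spans y -108 to +104 and x -66 to +66 mm, under two lips (tops 62 mm high) 120 mm apart; from y +106 to +317 mm a solid deck 49 mm high between them
- cover (a joint): travel of the station's sliding aluminium cover (m): 0 shut, 0.208 fully open, along the station's +y; top 57 mm high, slides with about 1 N. Latched at both ends: the tab must be held down as the cover starts off from either end; midway the lips keep it down, and within 3 mm of either end stop it can spring up into its notch
- tab (a joint): how far the release tab is pressed down (m): 0 up, 0.008 bottom stop, free of its notch at 0.005 and more; spring, 2 N at the top and 6 N at the bottom
- tab_top (a point): centre of the top of the black release tab on the cover (moves with it), 61.5 mm high when up; over pocket 0 when the cover is shut. The pad is 48 mm along the slide, 44 mm across, with an 8 mm high rib across each end, 38 mm apart inside: shut fingertips fit between the ribs, press the pad down and push a rib to drive the cover
- rack: fixed steel gravity rack, its lane sloping down 14 degrees to the front (-x); origin on the table below the front tin's centre, 78 mm high at a stop; base x -30 to +196, y -45 to +45 mm, rear 152 mm high. Five tins lie along y, 36 mm apart, and roll forward. The front tin's ends stand free (lane floor 36 mm wide); from 32 mm behind it guides and bars 28 mm above the tins' centres leave only it to be lifted
- brush_mid (a point): wooden hand brush, a block 90 mm long (its x), 40 mm wide (y) and 38 mm high with short dark bristles below, 90 g; the point is its centre, half-way up. At the start it lies bristles down on the station's deck, roughly along the slide, in the way of the opening cover (which slides 3 mm above the deck)
- garlic_a: garlic bulb, 48 mm wide and 58 mm high, a bystander; origin at its underside
- garlic_b: garlic bulb, 48 mm wide and 58 mm high, a bystander; origin at its underside
- oil_bottle: green oil bottle, 190 mm high, a bystander; origin at its underside
There are look-alikes about, which are no part of the job. Leave any purple look-alike of the part that bears tin0_mid alone.

How it is judged:
On the way, in this order (a step that is already met when the one before it is completed fails the run):
1. the brush lies on the table (height (world z) of brush_mid below 0.026 m and value of joint cover below 0.1 m), for 0.2 s.
2. the cover is fully open and its tab has sprung up (value of joint cover above 0.202 m and value of joint tab below 0.002 m), for 0.2 s.
3. a tin lies in every pocket, the cover still open (((distance between tin0_mid and pocket0 below 0.014 m and angle between the y axis of tin0_mid and the x axis of station, either way round below 0.25 rad) or (distance between tin1_mid and pocket0 below 0.014 m and angle between the y axis of tin1_mid and the x axis of station, either way round below 0.25 rad) or (distance between tin2_mid and pocket0 below 0.014 m and angle between the y axis of tin2_mid and the x axis of station, either way round below 0.25 rad) or (distance between tin3_mid and pocket0 below 0.014 m and angle between the y axis of tin3_mid and the x axis of station, either way round below 0.25 rad) or (distance between tin4_mid and pocket0 below 0.014 m and angle between the y axis of tin4_mid and the x axis of station, either way round below 0.25 rad) or (distance between kept0_mid and pocket0 below 0.014 m and angle between the y axis of kept0_mid and the x axis of station, either way round below 0.25 rad)) and ((distance between tin0_mid and pocket1 below 0.014 m and angle between the y axis of tin0_mid and the x axis of station, either way round below 0.25 rad) or (distance between tin1_mid and pocket1 below 0.014 m and angle between the y axis of tin1_mid and the x axis of station, either way round below 0.25 rad) or (distance between tin2_mid and pocket1 below 0.014 m and angle between the y axis of tin2_mid and the x axis of station, either way round below 0.25 rad) or (distance between tin3_mid and pocket1 below 0.014 m and angle between the y axis of tin3_mid and the x axis of station, either way round below 0.25 rad) or (distance between tin4_mid and pocket1 below 0.014 m and angle between the y axis of tin4_mid and the x axis of station, either way round below 0.25 rad) or (distance between kept1_mid and pocket1 below 0.014 m and angle between the y axis of kept1_mid and the x axis of station, either way round below 0.25 rad)) and ((distance between tin0_mid and pocket2 below 0.014 m and angle between the y axis of tin0_mid and the x axis of station, either way round below 0.25 rad) or (distance between tin1_mid and pocket2 below 0.014 m and angle between the y axis of tin1_mid and the x axis of station, either way round below 0.25 rad) or (distance between tin2_mid and pocket2 below 0.014 m and angle between the y axis of tin2_mid and the x axis of station, either way round below 0.25 rad) or (distance between tin3_mid and pocket2 below 0.014 m and angle between the y axis of tin3_mid and the x axis of station, either way round below 0.25 rad) or (distance between tin4_mid and pocket2 below 0.014 m and angle between the y axis of tin4_mid and the x axis of station, either way round below 0.25 rad) or (distance between kept2_mid and pocket2 below 0.014 m and angle between the y axis of kept2_mid and the x axis of station, either way round below 0.25 rad)) and ((distance between tin0_mid and pocket3 below 0.014 m and angle between the y axis of tin0_mid and the x axis of station, either way round below 0.25 rad) or (distance between tin1_mid and pocket3 below 0.014 m and angle between the y axis of tin1_mid and the x axis of station, either way round below 0.25 rad) or (distance between tin2_mid and pocket3 below 0.014 m and angle between the y axis of tin2_mid and the x axis of station, either way round below 0.25 rad) or (distance between tin3_mid and pocket3 below 0.014 m and angle between the y axis of tin3_mid and the x axis of station, either way round below 0.25 rad) or (distance between tin4_mid and pocket3 below 0.014 m and angle between the y axis of tin4_mid and the x axis of station, either way round below 0.25 rad) or (distance between kept3_mid and pocket3 below 0.014 m and angle between the y axis of kept3_mid and the x axis of station, either way round below 0.25 rad)) and ((distance between tin0_mid and pocket4 below 0.014 m and angle between the y axis of tin0_mid and the x axis of station, either way round below 0.25 rad) or (distance between tin1_mid and pocket4 below 0.014 m and angle between the y axis of tin1_mid and the x axis of station, either way round below 0.25 rad) or (distance between tin2_mid and pocket4 below 0.014 m and angle between the y axis of tin2_mid and the x axis of station, either way round below 0.25 rad) or (distance between tin3_mid and pocket4 below 0.014 m and angle between the y axis of tin3_mid and the x axis of station, either way round below 0.25 rad) or (distance between tin4_mid and pocket4 below 0.014 m and angle between the y axis of tin4_mid and the x axis of station, either way round below 0.25 rad) or (distance between kept4_mid and pocket4 below 0.014 m and angle between the y axis of kept4_mid and the x axis of station, either way round below 0.25 rad)) and value of joint cover above 0.19 m), for 0.2 s.
4. the cover is shut and its tab has sprung up (value of joint cover below 0.006 m and value of joint tab below 0.002 m), for 0.2 s.
At the end, for the whole second after the job is handed in: each of the five pockets holds a tin (its own from the start, or a spare) within 14 mm of its point and 0.25 rad of its direction; the cover is within 6 mm of shut, its tab up (within 2 mm); the brush lies flat on the deck, between the lips, centre 60 to 76 mm above the table (all of step 4 and ((distance between tin0_mid and pocket0 below 0.014 m and angle between the y axis of tin0_mid and the x axis of station, either way round below 0.25 rad) or (distance between tin1_mid and pocket0 below 0.014 m and angle between the y axis of tin1_mid and the x axis of station, either way round below 0.25 rad) or (distance between tin2_mid and pocket0 below 0.014 m and angle between the y axis of tin2_mid and the x axis of station, either way round below 0.25 rad) or (distance between tin3_mid and pocket0 below 0.014 m and angle between the y axis of tin3_mid and the x axis of station, either way round below 0.25 rad) or (distance between tin4_mid and pocket0 below 0.014 m and angle between the y axis of tin4_mid and the x axis of station, either way round below 0.25 rad) or (distance between kept0_mid and pocket0 below 0.014 m and angle between the y axis of kept0_mid and the x axis of station, either way round below 0.25 rad)) and ((distance between tin0_mid and pocket1 below 0.014 m and angle between the y axis of tin0_mid and the x axis of station, either way round below 0.25 rad) or (distance between tin1_mid and pocket1 below 0.014 m and angle between the y axis of tin1_mid and the x axis of station, either way round below 0.25 rad) or (distance between tin2_mid and pocket1 below 0.014 m and angle between the y axis of tin2_mid and the x axis of station, either way round below 0.25 rad) or (distance between tin3_mid and pocket1 below 0.014 m and angle between the y axis of tin3_mid and the x axis of station, either way round below 0.25 rad) or (distance between tin4_mid and pocket1 below 0.014 m and angle between the y axis of tin4_mid and the x axis of station, either way round below 0.25 rad) or (distance between kept1_mid and pocket1 below 0.014 m and angle between the y axis of kept1_mid and the x axis of station, either way round below 0.25 rad)) and ((distance between tin0_mid and pocket2 below 0.014 m and angle between the y axis of tin0_mid and the x axis of station, either way round below 0.25 rad) or (distance between tin1_mid and pocket2 below 0.014 m and angle between the y axis of tin1_mid and the x axis of station, either way round below 0.25 rad) or (distance between tin2_mid and pocket2 below 0.014 m and angle between the y axis of tin2_mid and the x axis of station, either way round below 0.25 rad) or (distance between tin3_mid and pocket2 below 0.014 m and angle between the y axis of tin3_mid and the x axis of station, either way round below 0.25 rad) or (distance between tin4_mid and pocket2 below 0.014 m and angle between the y axis of tin4_mid and the x axis of station, either way round below 0.25 rad) or (distance between kept2_mid and pocket2 below 0.014 m and angle between the y axis of kept2_mid and the x axis of station, either way round below 0.25 rad)) and ((distance between tin0_mid and pocket3 below 0.014 m and angle between the y axis of tin0_mid and the x axis of station, either way round below 0.25 rad) or (distance between tin1_mid and pocket3 below 0.014 m and angle between the y axis of tin1_mid and the x axis of station, either way round below 0.25 rad) or (distance between tin2_mid and pocket3 below 0.014 m and angle between the y axis of tin2_mid and the x axis of station, either way round below 0.25 rad) or (distance between tin3_mid and pocket3 below 0.014 m and angle between the y axis of tin3_mid and the x axis of station, either way round below 0.25 rad) or (distance between tin4_mid and pocket3 below 0.014 m and angle between the y axis of tin4_mid and the x axis of station, either way round below 0.25 rad) or (distance between kept3_mid and pocket3 below 0.014 m and angle between the y axis of kept3_mid and the x axis of station, either way round below 0.25 rad)) and ((distance between tin0_mid and pocket4 below 0.014 m and angle between the y axis of tin0_mid and the x axis of station, either way round below 0.25 rad) or (distance between tin1_mid and pocket4 below 0.014 m and angle between the y axis of tin1_mid and the x axis of station, either way round below 0.25 rad) or (distance between tin2_mid and pocket4 below 0.014 m and angle between the y axis of tin2_mid and the x axis of station, either way round below 0.25 rad) or (distance between tin3_mid and pocket4 below 0.014 m and angle between the y axis of tin3_mid and the x axis of station, either way round below 0.25 rad) or (distance between tin4_mid and pocket4 below 0.014 m and angle between the y axis of tin4_mid and the x axis of station, either way round below 0.25 rad) or (distance between kept4_mid and pocket4 below 0.014 m and angle between the y axis of kept4_mid and the x axis of station, either way round below 0.25 rad)) and x of brush_mid in the frame of station between -0.045 and 0.045 m and y of brush_mid in the frame of station between 0.12 and 0.31 m and z of brush_mid in the frame of station between 0.06 and 0.076 m); the robot touches nothing.
It fails at once if a bystander is shifted by more than 40 mm or knocked over (distance of any of garlic_a, garlic_b, oil_bottle from where it was at the start of the episode above 0.04 m or angle between oil_bottle's own z axis and vertical above 0.6 rad).
Of kept0, kept1, kept2, kept3, kept4 only 1 to 2 are there at a start; the rules pass over those that are not, and their reading is None.
At some moment in a run one of brush may be knocked a few centimetres aside while the robot is not near it.
Once in a run the grip may slacken for a moment while it holds something.
It also fails if it takes over 210 s, if anything falls off the work surface, if the arm or the gripper's body presses on something with over 40 N, if the wrist force passes 120 N, or if a joint passes its speed limit or range.

### The arm

A 7-joint arm with a two-finger parallel gripper is mounted at the origin on the work surface. World frame = base frame: x ahead of the robot, y to its left, z up, the work surface at z = 0. Lengths are in m, angles in rad, forces in N, time in s.
With the tool pointing down it reaches from about 0.4 to 0.85 m from the base axis. Payload 4.5 kg.
Tool frame: the origin (TCP) lies between the finger pads; the fingertips stand 11 mm ahead of it and the grasp point (between the pads) lies 8 mm behind it (r.nose_length is the distance from the TCP to the fingertips, in m); z points along the fingers, y is the line along which they close (so a half turn about z gives the same grasp; the last joint's range is limited). The gripper opens to 88 mm and grips with 3 to 60 N. Pads are 18 mm wide; open, the fingers measure 123 mm over their backs; the gripper's body (75 mm by 187 mm) begins 45 mm behind the grasp point.
Start: joints at [1.319, 0.689, -0.195, 1.565, 0.157, 0.902, -0.215], TCP at [0.176, -0.6, 0.25] pointing down, gripper open.
Joint ranges: [-3.01, 3.01], [-0.46, 2.08], [-1.47, 1.51], [0.13, 2.56], [-1, 4.14], [0.04, 2.09], [-2.66, 2.66]. Speed limits (rad/s): [2.57, 2.57, 3.14, 3.14, 3.14, 3.14, 3.14].

### API

Orientations are given as a unit quaternion [x, y, z, w].
In Python, from plant import get_state, snapshot, camera_model, r gives the robot as it stands.
- The arm moves only by the shell command python3 -m inch 'ROWS' [FORCE]. ROWS is text: rows parted by semicolons, each of 7 numbers parted by spaces: the opening, from -1 (shut) to 1 (fully open), then the shift along the tool's x, y, z in m, then the turn, a rotation vector about the tool's x, y, z in rad. A call has 1 to 20 rows; each row shifts and turns the commanded pose from where the row before left it, along the tool's axes as they then stand; what a row does not reach is not made up. A row lasts 1/12 s, in which the tool goes at most 41.7 mm and 7.16 degrees, less where a joint would pass 70% of its speed; a pose out of reach is approached as far as the arm can. A call is refused whole if a number of a shift passes 0.0417 or a number of a turn 0.125, either way. A call with a gripper value outside its range is refused whole. The fingers move at their own pace and stop on an object; FORCE is the grip in N (left out, the last holds). Time passes only in rows, so rows that do not move let the fingers close. It gives the time, the measured TCP pose, the force, the opening and the grip force at its end, in the units of the state.
- get_state(): the state, without advancing time (a new reading comes with each control period).
- snapshot(name): name is "scene" or "top" or "wrist"; returns (picture, depth): 400x640x3 uint8, red, green, blue; 400x640 float32, m along the optical axis (not along the pixel's ray), 0 where there is no reading.
- camera_model(name): a dict with "intrinsics" (3x3 intrinsics, pixels), "dist" ([k1, k2, p1, p2, k3] as OpenCV has them; the pictures are not rectified), "view" (4x4, takes a point from world to camera coordinates). Camera axes: x right, y down, z forward; pixel columns grow to the right and rows downward; lengths in m; the calibration is good to about 2 mm. A picture is of the moment at which its call begins: read the wrist's pose just before it. camera_model takes no time and is no camera call; for the wrist camera it gives the pose at the moment of the call.
- r.finish_job(): hands the job in; it is judged then, once.
The state is a dict: "clock": time; "q": joint angles; "qd": joint speeds; "joint_torque": joint torques, N m; "tool_pos": TCP position; "eef_rot": TCP orientation; "contact_force": force on the tool from outside, world axes, zero at the start; "moment": the same for the moment, N m; "opening": opening from 0.0 (shut) to 1.0 (fully open); "finger_force": force on a finger pad.
Only numpy, scipy, OpenCV 4.12 (cv2) and the standard library are available. Lean on these libraries where they do the work, as an engineer would, in place of code of your own. Each camera call takes 0.05 s, during which the arm holds its last target. There are 200 camera calls.

## Working session

There is one attempt and no reset: what is moved stays moved. The work goes in short steps, Python scripts to look and compute and a shell command to move; the robot and the scene stay as the last step left them, time stands still between calls to the robot, and variables do not carry over. Pictures are saved under pics/ and viewed, at most 14 in all, crops included, and the job is handed in when it is done.

```bash
ls; mkdir -p pics
python3 - <<'E'
from plant import *
import cv2,numpy as np
s=get_state();print(s)
for n in("scene","top"):
    p,d=snapshot(n);cv2.imwrite(f"pics/{n}0.png",p[:,:,::-1]);np.save(f"pics/{n}0.npy",d);np.save(f"pics/{n}0p.npy",p)
    print(n,camera_model(n))
E
```

```text
pics
{'clock': 0.0, 'q': array([ 1.31881681,  0.68997182, -0.19452601,  1.56632807,  0.15734916,
        0.90246583, -0.21509383]), 'qd': array([ 0.00026193, -0.00023219,  0.0009623 , -0.00158464, -0.00080123,
        0.00024723,  0.00039344]), 'joint_torque': array([ 5.03220926e-04, -5.27559221e+01, -1.26697876e+00, -1.53432101e+01,
       -5.27083862e-02,  6.62515798e-03,  1.76433932e-04]), 'tool_pos': array([ 0.17597479, -0.59909759,  0.24892215]), 'eef_rot': array([ 9.89799083e-01,  1.42467495e-01, -2.02914751e-04, -8.64383099e-04]), 'contact_force': array([-0.32948646, -0.59193133,  0.11709677]), 'moment': array([-0.0578862 ,  0.000442  ,  0.00011637]), 'finger_force': 0.0, 'opening': 0.9989193346796835}
scene {'intrinsics': array([[467.41888641,   0.        , 316.63335617],
       [  0.        , 467.41888641, 199.66694266],
       [  0.        ,   0.        ,   1.        ]]), 'dist': array([-0.08700469,  0.        ,  0.        ,  0.        ,  0.        ]), 'view': array([[-0.32396813,  0.94604623, -0.00641765,  0.21395706],
       [ 0.52137012,  0.17287155, -0.83563666, -0.19631265],
       [-0.78944148, -0.27406561, -0.54924511,  1.69709966],
       [ 0.        ,  0.        ,  0.        ,  1.        ]])}
top {'intrinsics': array([[415.59110359,   0.        , 319.67543555],
       [  0.        , 415.59110359, 197.04774413],
       [  0.        ,   0.        ,   1.        ]]), 'dist': array([-0.0735483,  0.       ,  0.       ,  0.       ,  0.       ]), 'view': array([[ 0.01380505, -0.99989707,  0.00390814, -0.05459379],
       [-0.99106507, -0.01420147, -0.13262108,  0.55930581],
       [ 0.13266293, -0.00204238, -0.99115911,  1.04848386],
       [ 0.        ,  0.        ,  0.        ,  1.        ]])}
```

View pics/scene0.png

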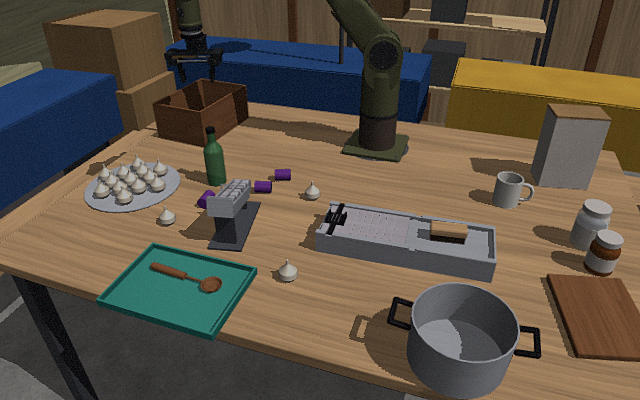

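View pics/top0.png

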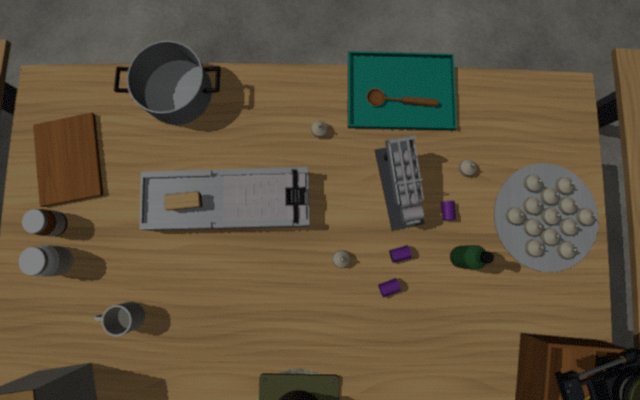

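The station lies with the tab at the right end (top image 295,195) and the brush on the left (183,200). The rack is at about (402,180), with purple decoys next to it. I'll deproject the depth and zoom in.

```bash
cat > h.py <<'E'
from plant import *
import cv2,numpy as np
from scipy.spatial.transform import Rotation as R
def rays(n,px,M=None):
    M=M or camera_model(n);K=M["intrinsics"];V=M["view"]
    u=cv2.undistortPoints(np.float64(px).reshape(-1,1,2),K,np.array(M["dist"])).reshape(-1,2)
    d=np.c_[u,np.ones(len(u))]@V[:3,:3]; c=-V[:3,:3].T@V[:3,3]
    return c,d
def onplane(n,px,z,M=None):
    c,d=rays(n,px,M); return c+d*((z-c[2])/d[:,2])[:,None]
def cloud(n,depth,M=None):
    h,w=depth.shape; g=np.stack(np.meshgrid(np.arange(w),np.arange(h)),-1).reshape(-1,2)
    c,d=rays(n,g,M); P=(c+d*depth.reshape(-1,1)).reshape(h,w,3); P[depth==0]=np.nan; return P
def yaw(s): 
    m=R.from_quat(s["eef_rot"]).as_matrix(); return m
E
python3 - <<'E'
from h import *
d=np.load("pics/top0.npy");p=np.load("pics/top0p.npy");P=cloud("top",d);np.save("pics/P.npy",P)
a=cv2.resize(p[140:260,120:320],(800,480),interpolation=cv2.INTER_CUBIC)[:,:,::-1]
b=cv2.resize(p[120:240,350:510],(800,600),interpolation=cv2.INTER_CUBIC)[:,:,::-1]
cv2.imwrite("pics/a.png",np.clip(a*1.8,0,255));cv2.imwrite("pics/b.png",np.clip(b*1.8,0,255))
np.set_printoptions(precision=3,suppress=True)
for q in [(183,200),(295,195),(150,175),(305,172),(306,226),(145,227),(401,205),(400,150),(405,165),(410,215),(412,190),(319,129),(342,259),(469,168),(470,257)]: print(q,P[q[1],q[0]])
E
```

```text
(183, 200) [0.541 0.296 0.088]
(295, 195) [0.562 0.017 0.057]
(150, 175) [0.608 0.395 0.062]
(305, 172) [ 0.622 -0.008  0.061]
(306, 226) [ 0.485 -0.012  0.027]
(145, 227) [0.473 0.4   0.06 ]
(401, 205) [ 0.536 -0.249  0.093]
(400, 150) [ 0.663 -0.238  0.144]
(405, 165) [ 0.632 -0.256  0.114]
(410, 215) [ 0.511 -0.27   0.096]
(412, 190) [ 0.571 -0.273  0.109]
(319, 129) [ 0.742 -0.042  0.042]
(342, 259) [ 0.401 -0.105  0.058]
(469, 168) [ 0.644 -0.444  0.038]
(470, 257) [ 0.409 -0.403  0.135][ WARN:0@0.123] global loadsave.cpp:1063 imwrite_ Unsupported depth image for selected encoder is fallbacked to CV_8U.
```

View pics/a.png

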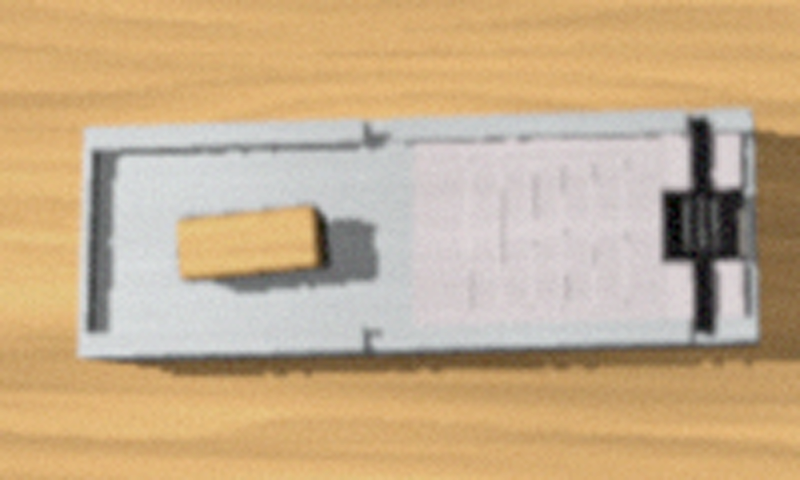

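View pics/b.png

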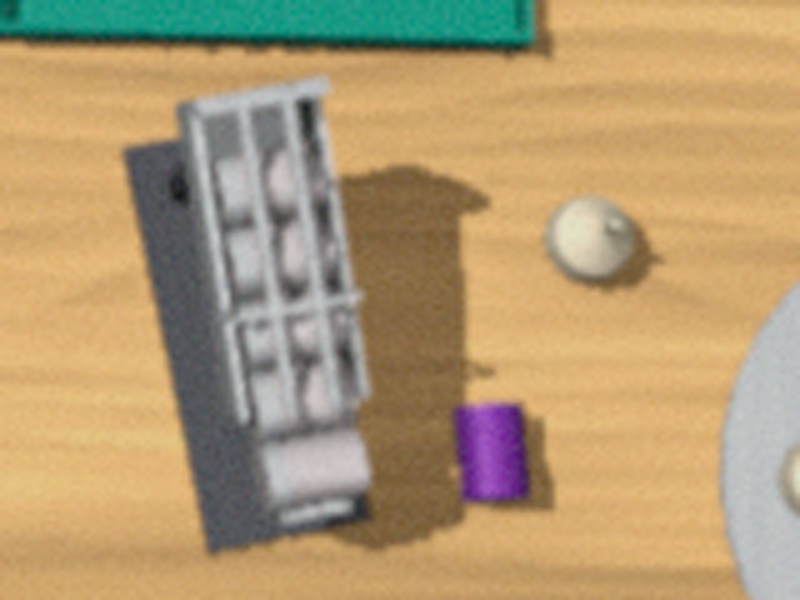

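Crop a shows the station's top corners and the brush; crop b shows the front tin at pixel (413.6,213) with its axis tilted about 10°. Next I compute poses.

```bash
cat > m.py <<'E'
from h import *
np.set_printoptions(precision=4,suppress=True)
P=np.load("pics/P.npy");p=np.load("pics/top0p.npy")
c=np.array([[85,128],[750,110],[757,342],[80,355]])/4+[120,140]-.375
W=onplane("top",c,.062);print(W)
y=((W[0]+W[3])-(W[1]+W[2]))[:2]/2;print("len",np.linalg.norm(y));print("wid",np.linalg.norm(W[0]-W[3]),np.linalg.norm(W[1]-W[2]))
y/=np.linalg.norm(y);x=np.array([y[1],-y[0]]);m=W[:,:2].mean(0);o=m-y*.104
print("station yaw",np.degrees(np.arctan2(x[1],x[0])),"o",o,"x",x,"y",y)
# depth check: lips
Z=P[...,2];S=(np.stack([(P[...,:2]-o)@x,(P[...,:2]-o)@y],-1))
k=(Z>.059)&(Z<.066)&(np.abs(S[...,0])<.1)&(S[...,1]>-.15)&(S[...,1]<.36)&((np.abs(S[...,0])>.05)); print("lip x",np.nanpercentile(S[k][:,0],[1,50,99]),"y",np.nanpercentile(S[k][:,1],[1,99]))
k=(Z>.078)&(Z<.1)&(np.abs(S[...,0])<.06)&(S[...,1]>.1)&(S[...,1]<.33)
Q=P[k];r_=cv2.minAreaRect(np.float32(Q[:,:2]));print("brush",r_,np.median(Q[:,2]))
hsv=cv2.cvtColor(p,cv2.COLOR_RGB2HSV)
# tab
g=p.max(2)<45
k=g&(np.abs(S[...,0])<.03)&(S[...,1]<0)&(S[...,1]>-.12);print("tab S",S[k].min(0),S[k].max(0),np.median(Z[k]))
# front tin region
kk=np.zeros_like(g);kk[206:222,400:427]=1
k=kk&(Z>.085)&(Z<.105);Q=P[k];print("tin",len(Q),np.percentile(Q[:,2],[5,50,95]),Q.mean(0));r_=cv2.minAreaRect(np.float32(Q[:,:2]));print(r_,cv2.boxPoints(r_))
e=np.array([[125,148],[210,550],[370,518]])/5+[350,120]-.4
print("base",onplane("top",e,.01))
E
python3 m.py
```

```text
[[ 0.6169  0.4204  0.062 ]
 [ 0.6341 -0.0132  0.062 ]
 [ 0.4846 -0.0203  0.062 ]
 [ 0.4692  0.4131  0.062 ]]
len 0.4338442331817606
wid 0.1478799883333614 0.14962054671760786
station yaw 2.155357488964025 o [0.5551 0.0961] x [0.9993 0.0376] y [-0.0376  0.9993]
lip x [-0.0742 -0.0533  0.0747] y [-0.1091  0.3188]
brush ((0.5411975979804993, 0.30089622735977173), (0.038452211767435074, 0.09017657488584518), 6.748694896697998) 0.0858721690600065
tab S [-0.0279 -0.104 ] [ 0.0298 -0.0569] 0.061126547569219314
tin 270 [0.0865 0.0927 0.0972] [ 0.5176 -0.2757  0.0924]
((0.516961395740509, -0.27650147676467896), (0.0350160114467144, 0.054669350385665894), 2.7103137969970703) [[ 0.4982 -0.25  ]
 [ 0.5008 -0.3046]
 [ 0.5357 -0.303 ]
 [ 0.5332 -0.2484]]
base [[ 0.6975 -0.1948  0.01  ]
 [ 0.4791 -0.2393  0.01  ]
 [ 0.4972 -0.3255  0.01  ]]
```

Station: origin (0.555, 0.096), yaw 2.2°. Rack: origin (0.5175, -0.276), yaw 11.5°. Brush: (0.541, 0.301), yaw 96.7°. The sizes check out. I'll write a helper that works out tool-axis deltas.

```bash
cat > go.py <<'E'
# usage: go.py frame x y z yawdeg(of tool x, in frame); prints turn about tool z to do first, then shift in tool axes after it
import sys
from h import *
F={"w":((0,0),0),"s":((.5551,.0961),2.155),"r":((.5175,-.2764),11.5)}
def delta(f,x,y,z,yw,s=None):
    s=s or get_state();o,a=F[f];ar=np.radians(a)
    X=np.array([o[0]+x*np.cos(ar)-y*np.sin(ar),o[1]+x*np.sin(ar)+y*np.cos(ar),z])
    m=R.from_quat(s["eef_rot"]).as_matrix();cy=np.degrees(np.arctan2(m[1,0],m[0,0]))
    t=(cy-yw-a+180)%360-180
    T=np.radians(yw+a);d=X-s["tool_pos"]
    sh=[d[0]*np.cos(T)+d[1]*np.sin(T),d[0]*np.sin(T)-d[1]*np.cos(T),-d[2]]
    shn=m.T@d
    print("target",X.round(4),"turn z %.4f (%.1f rows)"%(np.radians(t),np.radians(abs(t))/.12),"shift after turn",np.round(sh,4),"| shift now",shn.round(4),"tilt",np.round(m[:,2],3))
if __name__=="__main__": delta(sys.argv[1],*map(float,sys.argv[2:6]))
E
python3 go.py w .5 -.3 .25 96.7; python3 go.py w .5412 .3009 .16 96.7
```

```text
target [ 0.5  -0.3   0.25] turn z -1.4019 (11.7 rows) shift after turn [ 0.2593  0.3567 -0.001 ] | shift now [ 0.3952 -0.1957 -0.0007] tilt [-0.001  0.001 -1.   ]
target [0.5412 0.3009 0.16  ] turn z -1.4019 (11.7 rows) shift after turn [0.8513 0.4677 0.089 ] | shift now [ 0.6042 -0.7604  0.0901] tilt [-0.001  0.001 -1.   ]
```

```bash
python3 -m inch '0.4 0 0 0 0 0 -0.1168;0.4 0 0 0 0 0 -0.1168;0.4 0 0 0 0 0 -0.1168;0.4 0 0 0 0 0 -0.1168;0.4 0 0 0 0 0 -0.1168;0.4 0 0 0 0 0 -0.1168;0.4 0 0 0 0 0 -0.1168;0.4 0 0 0 0 0 -0.1168;0.4 0 0 0 0 0 -0.1168;0.4 0 0 0 0 0 -0.1168;0.4 0 0 0 0 0 -0.1168;0.4 0 0 0 0 0 -0.1168' 15
python3 -m inch '0.4 0.0216 0.0297 0 0 0 0;0.4 0.0216 0.0297 0 0 0 0;0.4 0.0216 0.0297 0 0 0 0;0.4 0.0216 0.0297 0 0 0 0;0.4 0.0216 0.0297 0 0 0 0;0.4 0.0216 0.0297 0 0 0 0;0.4 0.0216 0.0297 0 0 0 0;0.4 0.0216 0.0297 0 0 0 0;0.4 0.0216 0.0297 0 0 0 0;0.4 0.0216 0.0297 0 0 0 0;0.4 0.0216 0.0297 0 0 0 0;0.4 0.0216 0.0297 0 0 0 0;0.4 0 0 0 0 0 0'
python3 -m inch '0.4 0.035 0.0065 0 0 0 0;0.4 0.035 0.0065 0 0 0 0;0.4 0.035 0.0065 0 0 0 0;0.4 0.035 0.0065 0 0 0 0;0.4 0.035 0.0065 0 0 0 0;0.4 0.035 0.0065 0 0 0 0;0.4 0.035 0.0065 0 0 0 0;0.4 0.035 0.0065 0 0 0 0;0.4 0.035 0.0065 0 0 0 0;0.4 0.035 0.0065 0 0 0 0;0.4 0.035 0.0065 0.005 0 0 0;0.4 0.035 0.0065 0.01 0 0 0;0.4 0.035 0.0065 0.01 0 0 0;0.4 0.035 0.0065 0.01 0 0 0;0.4 0.035 0.0065 0.01 0 0 0;0.4 0.035 0.0065 0.01 0 0 0;0.4 0.0295 0.0065 0.01 0 0 0;0.4 0 0 0 0 0 0;0.4 0 0 0 0 0 0'
python3 go.py w .5412 .3009 .066 96.7
python3 - <<'E'
from h import *
M=camera_model("wrist");p,d=snapshot("wrist");np.savez("pics/w1.npz",p=p,d=d,V=M["view"])
P=cloud("wrist",d,M);Z=P[...,2]
k=(Z>.078)&(Z<.1)&(abs(P[...,0]-.541)<.055)&(abs(P[...,1]-.3)<.08)
print(k.sum(),np.median(Z[k]) if k.any() else 0, cv2.minAreaRect(np.float32(P[k][:,:2])) if k.any() else 0)
cv2.imwrite("pics/w1.png",p[:,:,::-1])
E
```

```text
clock: 1.1
tool_pos: [0.1759, -0.5994, 0.2492]
eef_rot: [0.663, 0.749, 0.0, -0.0]
contact_force: [-1.0, 0.3, -0.7]
opening: 0.698
finger_force: 0.0
clock: 2.18
tool_pos: [0.5067, -0.2922, 0.2503]
eef_rot: [0.66, 0.751, 0.004, 0.001]
contact_force: [0.5, 0.6, 1.0]
opening: 0.703
finger_force: 0.0
clock: 3.77
tool_pos: [0.54, 0.2994, 0.1837]
eef_rot: [0.663, 0.748, -0.001, -0.001]
contact_force: [0.8, -0.7, 0.4]
opening: 0.7
finger_force: 0.0
target [0.5412 0.3009 0.066 ] turn z 0.0033 (0.0 rows) shift after turn [0.0014 0.0014 0.1177] | shift now [0.0014 0.0016 0.1176] tilt [-0.002 -0.    -1.   ]
5461 0.08697691773458244 ((0.540367841720581, 0.30077722668647766), (0.04006441310048103, 0.08984685689210892), 7.151898384094238)
```

The wrist depth confirms the brush pose, so I descend and grip.

```bash
python3 -m inch '0.4 0.0014 0.0006 0.02 0 0 0;0.4 0 0 0.02 0 0 0;0.4 0 0 0.02 0 0 0;0.4 0 0 0.02 0 0 0;0.4 0 0 0.02 0 0 0;0.4 0 0 0.0177 0 0 0;0.4 0 0 0 0 0 0;-1 0 0 0 0 0 0;-1 0 0 0 0 0 0;-1 0 0 0 0 0 0;-1 0 0 0 0 0 0;-1 0 0 0 0 0 0;-1 0 0 0 0 0 0' 20
python3 -m inch '-1 0 0 -0.02 0 0 0;-1 0 0 -0.03 0 0 0;-1 0 0 -0.03 0 0 0;-1 0 0 0 0 0 0'
python3 go.py w .36 .30 .019 96.7
```

```text
clock: 4.9
tool_pos: [0.5424, 0.2991, 0.0684]
eef_rot: [0.665, 0.747, 0.001, 0.001]
contact_force: [-0.4, -1.4, 7.0]
opening: 0.451
finger_force: 20.0
clock: 5.23
tool_pos: [0.5444, 0.3016, 0.1528]
eef_rot: [0.665, 0.747, 0.005, 0.001]
contact_force: [1.3, 0.7, -0.2]
opening: 0.451
finger_force: 20.0
target [0.36  0.3   0.019] turn z -0.0005 (0.0 rows) shift after turn [ 0.0199 -0.1833  0.1338] | shift now [ 0.0191 -0.1845  0.1323] tilt [ 0.008  0.006 -1.   ]
```

```bash
python3 -m inch '-1 0.002 -0.0205 0 0 0 0;-1 0.002 -0.0205 0 0 0 0;-1 0.002 -0.0205 0 0 0 0;-1 0.002 -0.0205 0 0 0 0;-1 0.002 -0.0205 0 0 0 0;-1 0.002 -0.0205 0 0 0 0;-1 0.002 -0.0205 0 0 0 0;-1 0.002 -0.0205 0 0 0 0;-1 0.003 -0.0205 0 0 0 0;-1 0 0 0.02 0 0 0;-1 0 0 0.02 0 0 0;-1 0 0 0.02 0 0 0;-1 0 0 0.02 0 0 0;-1 0 0 0.02 0 0 0;-1 0 0 0.015 0 0 0;-1 0 0 0 0 0 0;-1 0 0 0 0 0 0'
python3 go.py w .36 .30 .020 96.7
```

```text
clock: 6.65
tool_pos: [0.3558, 0.2964, 0.0316]
eef_rot: [0.664, 0.747, -0.001, 0.0]
contact_force: [0.1, -0.1, -0.6]
opening: 0.45
finger_force: 20.0
target [0.36 0.3  0.02] turn z 0.0004 (0.0 rows) shift after turn [0.0031 0.0046 0.0116] | shift now [0.0031 0.0046 0.0116] tilt [-0.001 -0.001 -1.   ]
```

```bash
python3 -m inch '-1 0 0 0.006 0 0 0;-1 0 0 0.005 0 0 0;-1 0 0 0 0 0 0;-1 0 0 0 0 0 0'
python3 -m inch '0.3 0 0 0 0 0 0;0.3 0 0 0 0 0 0;0.3 0 0 0 0 0 0;0.3 0 0 0 0 0 0;0.3 0 0 -0.02 0 0 0;0.3 0 0 -0.03 0 0 0;-1 0 0 -0.03 0 0 0;-1 0 0 -0.03 0 0 0;-1 0 0 0 0 0 0;-1 0 0 0 0 0 0'
python3 go.py s 0 -.08 .11 90
python3 - <<'E'
from h import *
M=camera_model("wrist");p,d=snapshot("wrist")
P=cloud("wrist",d,M);Z=P[...,2]
k=(Z>.015)&(Z<.06)&(abs(P[...,0]-.36)<.07)&(abs(P[...,1]-.3)<.09)
print(k.sum(),np.median(Z[k]) if k.any() else 0, cv2.minAreaRect(np.float32(P[k][:,:2])) if k.any() else 0)
E
```

```text
clock: 6.98
tool_pos: [0.3567, 0.2966, 0.0237]
eef_rot: [0.665, 0.747, 0.001, 0.0]
contact_force: [-0.0, 0.8, -1.2]
opening: 0.453
finger_force: 20.0
clock: 7.82
tool_pos: [0.357, 0.2968, 0.1341]
eef_rot: [0.665, 0.747, 0.002, 0.0]
contact_force: [-0.3, 0.0, -0.6]
opening: 0.371
finger_force: 0.0
target [0.5581 0.0162 0.11  ] turn z 0.0780 (0.6 rows) shift after turn [-0.288   0.1904  0.0241] | shift now [-0.302   0.1674  0.0239] tilt [ 0.002  0.002 -1.   ]
5520 0.03796348468300076 ((0.35575923323631287, 0.298403263092041), (0.040085382759571075, 0.0897139385342598), 6.572863578796387)
```

```bash
python3 -m inch '-1 0 0 0 0 0 0.078;-1 -0.0288 0.019 0 0 0 0;-1 -0.0288 0.019 0 0 0 0;-1 -0.0288 0.019 0 0 0 0;-1 -0.0288 0.019 0 0 0 0;-1 -0.0288 0.019 0 0 0 0;-1 -0.0288 0.019 0 0 0 0;-1 -0.0288 0.019 0 0 0 0;-1 -0.0288 0.019 0 0 0 0;-1 -0.0288 0.019 0 0 0 0;-1 -0.0288 0.019 0 0 0 0;-1 0 0 0 0 0 0;-1 0 0 0 0 0 0'
python3 go.py s 0 -.08 .078 90
python3 - <<'E'
from h import *
M=camera_model("wrist");p,d=snapshot("wrist")
P=cloud("wrist",d,M);np.savez("pics/w2.npz",P=P,p=p);cv2.imwrite("pics/w2.png",p[:,:,::-1])
E
```

```text
clock: 8.95
tool_pos: [0.557, 0.0133, 0.1308]
eef_rot: [0.695, 0.719, -0.002, -0.0]
contact_force: [-0.1, 1.0, 0.6]
opening: 0.01
finger_force: 0.0
target [0.5581 0.0162 0.078 ] turn z -0.0037 (0.0 rows) shift after turn [0.0028 0.0012 0.0528] | shift now [0.0029 0.0013 0.0528] tilt [-0.003 -0.002 -1.   ]
```

View pics/w2.png

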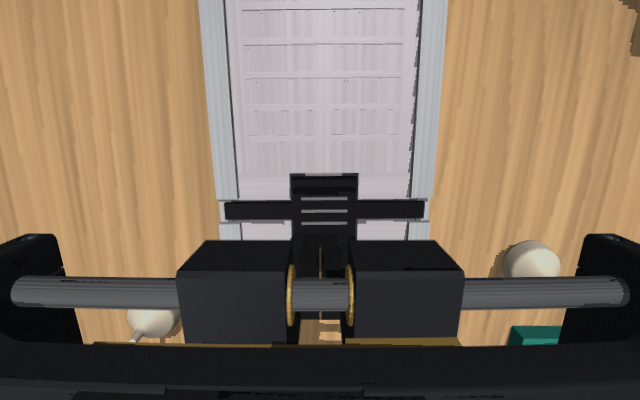

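The wrist view shows the tab pad at (324,210) and its far rib at (324,178), both well aligned. I check the rib with the depth and press.

```bash
cat > st.py <<'E'
from h import *
def S(P,o=(.5551,.0961),a=2.155):
    a=np.radians(a);q=P[...,:2]-np.array(o);return np.stack([q[...,0]*np.cos(a)+q[...,1]*np.sin(a),-q[...,0]*np.sin(a)+q[...,1]*np.cos(a),P[...,2]],-1)
E
python3 - <<'E'
from st import *
f=np.load("pics/w2.npz");s=S(f["P"]);
k=(s[...,2]>.067)&(s[...,2]<.073)&(s[...,1]<.0)&(s[...,1]>-.1)&(abs(s[...,0])<.04)
print(k.sum(),np.percentile(s[k],[2,50,98],axis=0).round(4))
k=(s[...,2]>.059)&(s[...,2]<.065)&(abs(s[...,1])<.1)&(abs(s[...,0])<.09)&(abs(s[...,0])>.055)
a=s[k][:,0];print(a[a>0].min(),a[a>0].max(),a[a<0].min(),a[a<0].max())
E
python3 -m inch '-1 0.0028 0.0012 0.015 0 0 0;-1 0 0 0.015 0 0 0;-1 0 0 0.015 0 0 0;-1 0 0 0.007 0 0 0;-1 0 0 0 0 0 0;-1 0 0 0 0 0 0'
python3 go.py s 0 -.08 .066 90
```

```text
544 [[-0.0203 -0.061   0.0677]
 [ 0.0011 -0.0585  0.0695]
 [ 0.0224 -0.0562  0.0708]]
0.05504071269746809 0.07682863444937611 -0.07450928143572202 -0.05501629820044284
clock: 9.5
tool_pos: [0.5576, 0.02, 0.0808]
eef_rot: [0.692, 0.721, -0.001, -0.0]
contact_force: [0.6, 0.2, -0.4]
opening: 0.006
finger_force: 0.0
target [0.5581 0.0162 0.066 ] turn z 0.0033 (0.0 rows) shift after turn [-0.0039  0.0004  0.0148] | shift now [-0.0039  0.0004  0.0148] tilt [-0.001 -0.    -1.   ]
```

```bash
python3 -m inch '-1 -0.0035 0 0.004 0 0 0;-1 0 0 0.004 0 0 0;-1 0 0 0.004 0 0 0;-1 0 0 0.0025 0 0 0;-1 0 0 0 0 0 0;-1 0 0 0 0 0 0'
```

```text
clock: 10.0
tool_pos: [0.5589, 0.0151, 0.0668]
eef_rot: [0.693, 0.721, 0.0, 0.001]
contact_force: [0.4, -1.1, 4.7]
opening: 0.008
finger_force: 2.4
```

```bash
python3 -m inch '-1 0 0 0.002 0 0 0;-1 0.005 0 0 0 0 0;-1 0.008 0 0 0 0 0;-1 0.012 0 0 0 0 0;-1 0.015 0 0 0 0 0;-1 0.015 0 0 0 0 0;-1 0.015 0 0 0 0 0;-1 0.015 0 0 0 0 0;-1 0.015 0 0 0 0 0;-1 0.015 0 0 0 0 0;-1 0.015 0 0 0 0 0;-1 0.015 0 0 0 0 0;-1 0.015 0 0 0 0 0'
python3 go.py s 0 .138 .0655 90
```

```text
clock: 11.08
tool_pos: [0.5521, 0.1756, 0.0651]
eef_rot: [0.693, 0.721, -0.0, 0.0]
contact_force: [-0.9, -1.6, 7.9]
opening: 0.009
finger_force: 3.9
target [0.5499 0.234  0.0655] turn z 0.0010 (0.0 rows) shift after turn [ 0.0584  0.     -0.0004] | shift now [ 0.0584  0.0001 -0.0005] tilt [ 0.    -0.001 -1.   ]
```

```bash
python3 -m inch '-1 0.015 0 0 0 0 0;-1 0.015 0 0 0 0 0;-1 0.015 0 0 0 0 0;-1 0.01 0 0 0 0 0;-1 0.006 0 0 0 0 0;-1 0 0 0 0 0 0;-1 0 0 0 0 0 0'
python3 -m inch '-1 0.002 0 -0.006 0 0 0;-1 0 0 -0.006 0 0 0;-1 0 0 -0.006 0 0 0;-1 0 0 -0.03 0 0 0;-1 0 0 -0.03 0 0 0;-1 0 0 -0.03 0 0 0;-1 0 0 0 0 0 0'
python3 go.py w 0.5 -.1 .2 92
```

```text
clock: 11.67
tool_pos: [0.55, 0.2329, 0.065]
eef_rot: [0.694, 0.72, -0.002, 0.002]
contact_force: [-1.1, -6.1, 10.8]
opening: 0.007
finger_force: 6.4
clock: 12.25
tool_pos: [0.5519, 0.2407, 0.1777]
eef_rot: [0.693, 0.721, 0.005, 0.001]
contact_force: [0.6, 0.6, -0.2]
opening: 0.006
finger_force: 0.0
target [ 0.5 -0.1  0.2] turn z 0.0038 (0.0 rows) shift after turn [-0.3387 -0.0638 -0.0223] | shift now [-0.3384 -0.0649 -0.0245] tilt [ 0.007  0.005 -1.   ]
```

```bash
python3 -m inch '-1 -0.0282 -0.0053 -0.004 0 0 0;-1 -0.0282 -0.0053 -0.004 0 0 0;-1 -0.0282 -0.0053 -0.004 0 0 0;-1 -0.0282 -0.0053 -0.004 0 0 0;0.5 -0.0282 -0.0053 -0.004 0 0 0;0.5 -0.0282 -0.0053 -0.004 0 0 0;0.5 -0.0282 -0.0053 -0.004 0 0 0;0.5 -0.0282 -0.0053 0 0 0 0;0.5 -0.0282 -0.0053 0 0 0 0;0.5 -0.0282 -0.0053 0 0 0 0;0.5 -0.0282 -0.0053 0 0 0 0;0.5 -0.0282 -0.0053 0 0 0 0'
python3 -m inch '0.5 0 0 0 0 0 0.117;0.5 0 0 0 0 0 0.117;0.5 0 0 0 0 0 0.117;0.5 0 0 0 0 0 0.117;0.5 0 0 0 0 0 0.117;0.5 0 0 0 0 0 0.117;0.5 0 0 0 0 0 0.117;0.5 0 0 0 0 0 0.117;0.5 0 0 0 0 0 0.117;0.5 0 0 0 0 0 0.117;0.5 0 0 0 0 0 0.117;0.5 0 0 0 0 0 0.117'
python3 go.py r 0 0 .13 0
python3 - <<'E'
from st import *
p,d=snapshot("top");P=cloud("top",d);s=S(P)
b=cv2.resize(p[140:260,120:320],(800,480),interpolation=cv2.INTER_CUBIC)[:,:,::-1].astype(float)
cv2.imwrite("pics/c.png",np.clip(b*1.8,0,255).astype(np.uint8))
for i in range(5):
    y=-.08+.04*i;k=(abs(s[...,0])<.015)&(abs(s[...,1]-y)<.008);print(i,np.nanmedian(s[k][:,2]).round(4))
k=(s[...,2]>.064)&(s[...,2]<.075)&(abs(s[...,0])<.03)&(s[...,1]>.07)&(s[...,1]<.2);print(s[k].min(0),s[k].max(0))
E
```

```text
clock: 13.25
tool_pos: [0.4986, -0.1035, 0.2002]
eef_rot: [0.693, 0.721, -0.0, -0.0]
contact_force: [0.3, -0.0, -0.6]
opening: 0.588
finger_force: 0.0
clock: 14.25
tool_pos: [0.499, -0.102, 0.2001]
eef_rot: [0.995, 0.1, -0.0, -0.0]
contact_force: [0.7, 0.4, 0.5]
opening: 0.749
finger_force: 0.0
target [ 0.5175 -0.2764  0.13  ] turn z -0.0006 (0.0 rows) shift after turn [-0.0166  0.1746  0.0701] | shift now [-0.0165  0.1746  0.0701] tilt [-0.001  0.    -1.   ]
0 0.0053
1 0.0048
2 0.0462
3 0.0461
4 0.0052
[-0.02176318  0.10275094  0.06424529] [0.02816794 0.15220408 0.07272851]
```

View pics/c.png

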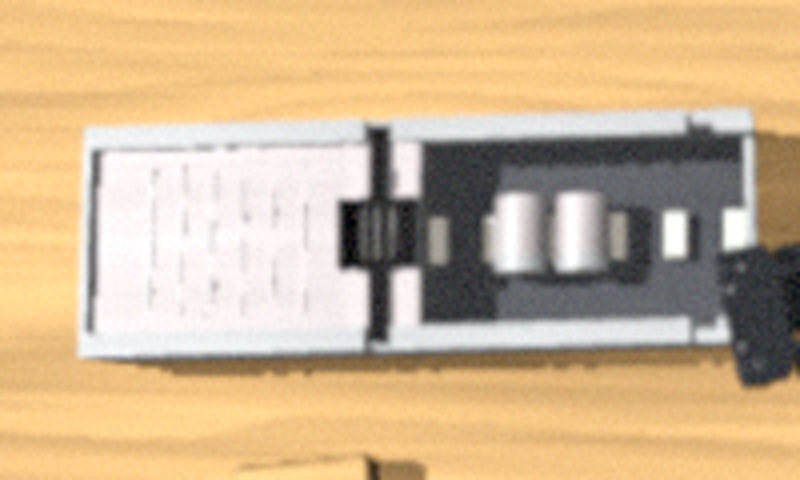

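Cover fully open with the tab up (tab at station y=0.128, ribs 72 mm high). Tins sit at (518,232) and (580,232), which are pockets 3 and 2. Pockets 0, 1 and 4 are empty. On to the rack.

```bash
python3 -m inch '0.5 -0.0018 0.0175 0.005 0 0 0;0.5 -0.0018 0.0175 0.005 0 0 0;0.5 -0.0018 0.0175 0.005 0 0 0;0.5 -0.0018 0.0175 0.005 0 0 0;0.5 -0.0018 0.0175 0.005 0 0 0;0.5 -0.0018 0.0175 0.005 0 0 0;0.5 -0.0018 0.0175 0.005 0 0 0;0.5 -0.0018 0.0175 0.005 0 0 0;0.5 -0.0018 0.0175 0 0 0 0;0.5 -0.0018 0.0175 0 0 0 0;0.5 0 0 0 0 0 0;0.5 0 0 0 0 0 0'
python3 go.py r -.002 0 .075 0
python3 - <<'E'
from st import *
M=camera_model("wrist");p,d=snapshot("wrist");P=cloud("wrist",d,M);s=S(P,(.5175,-.2764),11.5)
cv2.imwrite("pics/w3.png",p[:,:,::-1])
k=(s[...,2]>.08)&(s[...,2]<.1)&(abs(s[...,0])<.016)&(abs(s[...,1])<.05)
print(k.sum(),np.percentile(s[k],[1,50,99],axis=0).round(4))
k=(s[...,2]>.085)&(s[...,0]>.03)&(s[...,0]<.06)&(abs(s[...,1])<.06);print(np.percentile(s[k],[1,50,99],axis=0).round(4))
E
```

```text
clock: 15.3
tool_pos: [0.5169, -0.2777, 0.1601]
eef_rot: [0.995, 0.102, -0.0, -0.0]
contact_force: [-0.3, 0.1, -0.7]
opening: 0.747
finger_force: 0.0
target [ 0.5155 -0.2768  0.075 ] turn z 0.0045 (0.0 rows) shift after turn [-0.0011 -0.0012  0.0851] | shift now [-0.0011 -0.0012  0.0851] tilt [-0.001  0.    -1.   ]
3021 [[-0.0149 -0.0261  0.0861]
 [ 0.0024 -0.0017  0.0941]
 [ 0.0146  0.0228  0.0971]]
[[ 0.0301 -0.0593  0.0922]
 [ 0.0331  0.0004  0.2248]
 [ 0.0592  0.0593  0.2379]]
```

View pics/w3.png

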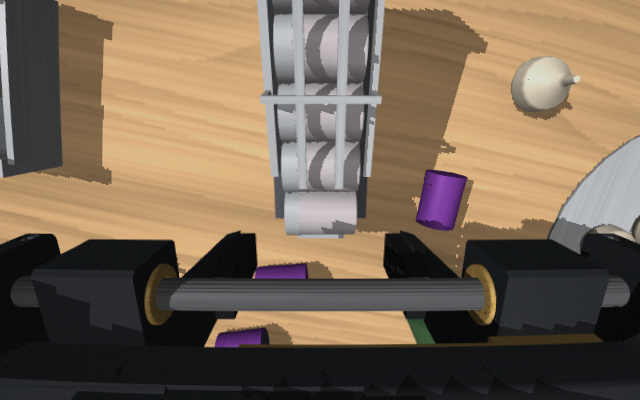

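The wrist view shows the front tin centred at (320,212), clear of the guides behind it. Depth puts it within 2 mm of the model. Descend, grip and lift.

```bash
python3 -m inch '0.5 -0.001 0 0.02 0 0 0;0.5 0 0 0.02 0 0 0;0.5 0 0 0.02 0 0 0;0.5 0 0 0.015 0 0 0;0.5 0 0 0.01 0 0 0;0.5 0 0 0 0 0 0;0.5 0 0 0 0 0 0;-1 0 0 0 0 0 0;-1 0 0 0 0 0 0;-1 0 0 0 0 0 0;-1 0 0 0 0 0 0;-1 0 0 0 0 0 0;-1 0 0 0 0 0 0' 20; python3 go.py r -.002 0 .075 0
python3 -m inch '-1 0 0 -0.008 0 0 0;-1 0 0 -0.02 0 0 0;-1 0 0 -0.03 0 0 0;-1 0 0 -0.03 0 0 0;-1 0 0 -0.03 0 0 0;-1 0 0 0 0 0 0'
python3 go.py s 0 .08 .16 90
```

```text
clock: 16.43
tool_pos: [0.5171, -0.2779, 0.0766]
eef_rot: [0.995, 0.103, 0.001, 0.001]
contact_force: [-0.4, 0.9, 6.9]
opening: 0.564
finger_force: 20.0
target [ 0.5155 -0.2768  0.075 ] turn z 0.0047 (0.0 rows) shift after turn [-0.0013 -0.0014  0.0016] | shift now [-0.0013 -0.0014  0.0016] tilt [ 0.002 -0.001 -1.   ]
clock: 16.93
tool_pos: [0.5194, -0.2789, 0.1995]
eef_rot: [0.995, 0.102, 0.004, 0.003]
contact_force: [0.8, -1.0, -0.4]
opening: 0.564
finger_force: 20.0
target [0.5521 0.176  0.16  ] turn z -1.4035 (11.7 rows) shift after turn [0.4534 0.0498 0.0395] | shift now [ 0.1242 -0.4391  0.0378] tilt [ 0.009 -0.005 -1.   ]
```

```bash
python3 -m inch '-1 0 0 0 0 0 -0.117;-1 0 0 0 0 0 -0.117;-1 0 0 0 0 0 -0.117;-1 0 0 0 0 0 -0.117;-1 0 0 0 0 0 -0.117;-1 0 0 0 0 0 -0.117;-1 0 0 0 0 0 -0.117;-1 0 0 0 0 0 -0.117;-1 0 0 0 0 0 -0.117;-1 0 0 0 0 0 -0.117;-1 0 0 0 0 0 -0.117;-1 0 0 0 0 0 -0.117'
python3 -m inch '-1 0.0302 0.0033 0 0 0 0;-1 0.0302 0.0033 0 0 0 0;-1 0.0302 0.0033 0 0 0 0;-1 0.0302 0.0033 0 0 0 0;-1 0.0302 0.0033 0 0 0 0;-1 0.0302 0.0033 0 0 0 0;-1 0.0302 0.0033 0 0 0 0;-1 0.0302 0.0033 0 0 0 0;-1 0.0302 0.0033 0 0 0 0;-1 0.0302 0.0033 0 0 0 0;-1 0.0302 0.0033 0.01 0 0 0;-1 0.0302 0.0033 0.01 0 0 0;-1 0.0302 0.0033 0.01 0 0 0;-1 0.0302 0.0033 0.01 0 0 0;-1 0.0302 0.0033 0.01 0 0 0;-1 0 0 0.01 0 0 0;-1 0 0 0.01 0 0 0;-1 0 0 0 0 0 0;-1 0 0 0 0 0 0'
python3 go.py s 0 .08 .03 90
```

```text
clock: 17.93
tool_pos: [0.5157, -0.2778, 0.1932]
eef_rot: [0.691, 0.723, -0.001, -0.0]
contact_force: [0.2, -1.3, -2.0]
opening: 0.571
finger_force: 20.0
clock: 19.52
tool_pos: [0.548, 0.1746, 0.1226]
eef_rot: [0.694, 0.72, -0.002, 0.0]
contact_force: [0.4, 0.4, -1.0]
opening: 0.562
finger_force: 20.0
target [0.5521 0.176  0.03  ] turn z -0.0008 (0.0 rows) shift after turn [0.0013 0.0042 0.0926] | shift now [0.0016 0.0043 0.0926] tilt [-0.002 -0.003 -1.   ]
```

```bash
python3 -m inch '-1 0.0013 0.0042 0.015 0 0 0;-1 0 0 0.015 0 0 0;-1 0 0 0.015 0 0 0;-1 0 0 0.01 0 0 0;-1 0 0 0.01 0 0 0;-1 0 0 0 0 0 0;-1 0 0 0 0 0 0'
python3 go.py s 0 .08 .03 90
```

```text
clock: 20.1
tool_pos: [0.5526, 0.1778, 0.0584]
eef_rot: [0.694, 0.72, -0.0, 0.0]
contact_force: [0.7, -0.7, -1.3]
opening: 0.563
finger_force: 20.0
target [0.5521 0.176  0.03  ] turn z 0.0004 (0.0 rows) shift after turn [-0.0018 -0.0006  0.0284] | shift now [-0.0017 -0.0006  0.0284] tilt [-0.    -0.001 -1.   ]
```

```bash
python3 -m inch '-1 -0.0015 0 0.008 0 0 0;-1 0 0 0.008 0 0 0;-1 0 0 0.006 0 0 0;-1 0 0 0.005 0 0 0;-1 0 0 0.001 0 0 0;-1 0 0 0 0 0 0;-1 0 0 0 0 0 0'; python3 go.py s 0 .08 .03 90
```

```text
clock: 20.68
tool_pos: [0.5526, 0.1769, 0.0304]
eef_rot: [0.693, 0.721, -0.0, 0.0]
contact_force: [0.9, 0.1, -1.7]
opening: 0.563
finger_force: 20.0
target [0.5521 0.176  0.03  ] turn z 0.0012 (0.0 rows) shift after turn [-0.0009 -0.0006  0.0004] | shift now [-0.0009 -0.0006  0.0004] tilt [ 0. -0. -1.]
```

```bash
python3 -m inch '-1 -0.0006 0 0.0015 0 0 0;-1 0 0 0.001 0 0 0;-1 0 0 0 0 0 0;0.4 0 0 0 0 0 0;0.4 0 0 0 0 0 0;0.4 0 0 0 0 0 0;0.4 0 0 0 0 0 0;0.4 0 0 -0.01 0 0 0;0.4 0 0 -0.02 0 0 0;0.4 0 0 -0.03 0 0 0;0.4 0 0 -0.03 0 0 0;0.4 0 0 -0.03 0 0 0;0.4 0 0 -0.03 0 0 0;0.4 0 0 0 0 0 0'; python3 go.py r -.002 0 .18 90
```

```text
clock: 21.85
tool_pos: [0.5553, 0.1783, 0.1842]
eef_rot: [0.693, 0.721, 0.005, 0.002]
contact_force: [0.4, 0.3, -0.3]
opening: 0.703
finger_force: 0.0
target [ 0.5155 -0.2768  0.18  ] turn z -0.1623 (1.4 rows) shift after turn [-0.438  -0.1297  0.0042] | shift now [-0.4532 -0.0572  0.0019] tilt [ 0.009  0.004 -1.   ]
```

```bash
python3 -m inch '0.5 -0.0324 -0.0041 0 0 0 0;0.5 -0.0324 -0.0041 0 0 0 0;0.5 -0.0324 -0.0041 0 0 0 0;0.5 -0.0324 -0.0041 0 0 0 0;0.5 -0.0324 -0.0041 0 0 0 0;0.5 -0.0324 -0.0041 0 0 0 0;0.5 -0.0324 -0.0041 0 0 0 0;0.5 -0.0324 -0.0041 0 0 0 0;0.5 -0.0324 -0.0041 0 0 0 0;0.5 -0.0324 -0.0041 0 0 0 0;0.5 -0.0324 -0.0041 0 0 0 0;0.5 -0.0324 -0.0041 0 0 0 0;0.5 -0.0324 -0.0041 0 0 0 0;0.5 -0.0324 -0.0041 0 0 0 0'
python3 -m inch '0.5 0 0 0 0 0 0.117;0.5 0 0 0 0 0 0.117;0.5 0 0 0 0 0 0.117;0.5 0 0 0 0 0 0.117;0.5 0 0 0 0 0 0.117;0.5 0 0 0 0 0 0.117;0.5 0 0 0 0 0 0.117;0.5 0 0 0 0 0 0.117;0.5 0 0 0 0 0 0.117;0.5 0 0 0 0 0 0.117;0.5 0 0 0 0 0 0.117;0.5 0 0 0 0 0 0.117;0.5 0 0 0 0 0 0;0.5 0 0 0 0 0 0'
cat > chk.py <<'E'
from st import *
p,d=snapshot("top");s=S(cloud("top",d))
for i in range(5):
    y=-.08+.04*i;k=(s[...,2]>.038)&(s[...,2]<.055)&(abs(s[...,0])<.05)&(abs(s[...,1]-y)<.02)
    if k.sum()>10: print(i,k.sum(),"rect",[np.round(v,4) for v in cv2.minAreaRect(np.float32(s[k][:,:2]))],"top",np.percentile(s[k][:,2],95).round(4))
k=(s[...,2]>.064)&(s[...,2]<.075)&(abs(s[...,0])<.03)&(s[...,1]>-.11)&(s[...,1]<.2);print("tab",s[k].mean(0).round(4),s[k].max(0).round(4))
P=cloud("top",d);k=(P[...,2]>.03)&(P[...,2]<.048)&(abs(P[...,0]-.36)<.07)&(abs(P[...,1]-.3)<.1)
print("brush",k.sum(),cv2.minAreaRect(np.float32(P[k][:,:2])))
M=camera_model("wrist");p,d=snapshot("wrist");s=S(cloud("wrist",d,M),(.5175,-.2764),11.5)
k=(s[...,2]>.08)&(s[...,2]<.1)&(abs(s[...,0])<.018)&(abs(s[...,1])<.05)
print("front tin",k.sum(),np.percentile(s[k],[1,50,99],axis=0).round(4).tolist() if k.any() else 0)
E
python3 chk.py; python3 go.py r -.001 -.0015 .075 0
```

```text
clock: 23.02
tool_pos: [0.512, -0.2809, 0.1783]
eef_rot: [0.693, 0.721, -0.0, 0.0]
contact_force: [-0.3, -0.1, 0.2]
opening: 0.743
finger_force: 0.0
clock: 24.18
tool_pos: [0.5126, -0.279, 0.1782]
eef_rot: [0.995, 0.104, -0.0, 0.0]
contact_force: [0.3, -0.0, -0.8]
opening: 0.749
finger_force: 0.0
2 220 rect [array([-0.0005, -0.0002]), array([0.0315, 0.0481]), np.float64(89.8956)] top 0.0492
3 229 rect [array([-0.0006,  0.0412]), array([0.0314, 0.0505]), np.float64(89.0736)] top 0.049
4 216 rect [array([0.0001, 0.0797]), array([0.029 , 0.0506]), np.float64(89.8836)] top 0.0483
tab [-0.0012  0.1259  0.0679] [0.0203 0.1526 0.0727]
brush 533 ((0.38495880365371704, 0.27227407693862915), (0.04032982140779495, 0.08900725841522217), 7.218995094299316)
front tin 2790 [[-0.0164, -0.0258, 0.085], [0.0024, -0.0014, 0.0939], [0.0173, 0.0229, 0.097]]
target [ 0.5168 -0.2781  0.075 ] turn z 0.0075 (0.1 rows) shift after turn [ 4.300e-03 -1.000e-04  1.031e-01] | shift now [ 4.400e-03 -1.000e-04  1.031e-01] tilt [-0. -0. -1.]
```

Tin seated in pocket 4 and the next one has rolled forward. The brush was knocked to (0.385, 0.272), which is harmless. Second tin.

```bash
python3 -m inch '0.5 0.004 0 0.02 0 0 0;0.5 0 0 0.02 0 0 0;0.5 0 0 0.02 0 0 0;0.5 0 0 0.02 0 0 0;0.5 0 0 0.013 0 0 0;0.5 0 0 0.01 0 0 0;0.5 0 0 0 0 0 0;0.5 0 0 0 0 0 0;-1 0 0 0 0 0 0;-1 0 0 0 0 0 0;-1 0 0 0 0 0 0;-1 0 0 0 0 0 0;-1 0 0 0 0 0 0;-1 0 0 0 0 0 0' 20
python3 -m inch '-1 0 0 -0.008 0 0 0;-1 0 0 -0.02 0 0 0;-1 0 0 -0.03 0 0 0;-1 0 0 -0.03 0 0 0;-1 0 0 -0.03 0 0 0;-1 0 0 0 0 0 0'
python3 -m inch '-1 0 0 0 0 0 -0.117;-1 0 0 0 0 0 -0.117;-1 0 0 0 0 0 -0.117;-1 0 0 0 0 0 -0.117;-1 0 0 0 0 0 -0.117;-1 0 0 0 0 0 -0.117;-1 0 0 0 0 0 -0.117;-1 0 0 0 0 0 -0.117;-1 0 0 0 0 0 -0.117;-1 0 0 0 0 0 -0.117;-1 0 0 0 0 0 -0.117;-1 0 0 0 0 0 -0.117;-1 0 0 0 0 0 0'
python3 go.py s 0 -.04 .1 90
```

```text
clock: 25.45
tool_pos: [0.5173, -0.2787, 0.076]
eef_rot: [0.995, 0.103, 0.001, 0.001]
contact_force: [0.2, 0.4, 5.9]
opening: 0.565
finger_force: 20.0
clock: 25.95
tool_pos: [0.5197, -0.2796, 0.199]
eef_rot: [0.995, 0.102, 0.004, 0.003]
contact_force: [1.0, -0.8, -0.7]
opening: 0.564
finger_force: 20.0
clock: 27.03
tool_pos: [0.5159, -0.2786, 0.1925]
eef_rot: [0.692, 0.722, -0.0, -0.001]
contact_force: [0.2, 0.3, -0.9]
opening: 0.562
finger_force: 20.0
target [0.5566 0.0561 0.1   ] turn z 0.0036 (0.0 rows) shift after turn [0.3329 0.0533 0.0925] | shift now [0.3327 0.0546 0.0925] tilt [-0.001  0.    -1.   ]
```

```bash
python3 -m inch '-1 0.0277 0.0045 0 0 0 0;-1 0.0277 0.0045 0 0 0 0;-1 0.0277 0.0045 0 0 0 0;-1 0.0277 0.0045 0 0 0 0;-1 0.0277 0.0045 0 0 0 0;-1 0.0277 0.0045 0 0 0 0;-1 0.0277 0.0045 0 0 0 0;-1 0.0277 0.0045 0 0 0 0;-1 0.0277 0.0045 0.01 0 0 0;-1 0.0277 0.0045 0.01 0 0 0;-1 0.0277 0.0045 0.01 0 0 0;-1 0.0277 0.0045 0.01 0 0 0;-1 0 0 0.02 0 0 0;-1 0 0 0.02 0 0 0;-1 0 0 0.012 0 0 0;-1 0 0 0 0 0 0;-1 0 0 0 0 0 0'
python3 go.py s 0 -.04 .03 90
```

```text
clock: 28.45
tool_pos: [0.5575, 0.0553, 0.1007]
eef_rot: [0.694, 0.72, -0.001, 0.0]
contact_force: [0.7, 0.7, 0.4]
opening: 0.568
finger_force: 20.0
target [0.5566 0.0561 0.03  ] turn z -0.0008 (0.0 rows) shift after turn [ 0.0009 -0.0009  0.0707] | shift now [ 0.0009 -0.0008  0.0707] tilt [-0.001 -0.001 -1.   ]
```

```bash
python3 -m inch '-1 0 -0.0005 0.015 0 0 0;-1 0 0 0.015 0 0 0;-1 0 0 0.015 0 0 0;-1 0 0 0.01 0 0 0;-1 0 0 0.008 0 0 0;-1 0 0 0.006 0 0 0;-1 0 0 0 0 0 0;-1 0 0 0 0 0 0'; python3 go.py s 0 -.04 .029 90
```

```text
clock: 29.12
tool_pos: [0.5576, 0.0558, 0.0322]
eef_rot: [0.693, 0.721, 0.0, 0.0]
contact_force: [0.4, -0.7, -1.0]
opening: 0.564
finger_force: 20.0
target [0.5566 0.0561 0.029 ] turn z 0.0008 (0.0 rows) shift after turn [ 0.0004 -0.0009  0.0032] | shift now [ 0.0004 -0.0009  0.0032] tilt [ 0.001 -0.    -1.   ]
```

```bash
python3 -m inch '-1 0 -0.0005 0.002 0 0 0;-1 0 0 0.002 0 0 0;-1 0 0 0 0 0 0;0.4 0 0 0 0 0 0;0.4 0 0 0 0 0 0;0.4 0 0 0 0 0 0;0.4 0 0 0 0 0 0;0.4 0 0 -0.01 0 0 0;0.4 0 0 -0.02 0 0 0;0.4 0 0 -0.03 0 0 0;0.4 0 0 -0.03 0 0 0;0.4 0 0 -0.03 0 0 0;0.4 0 0 -0.03 0 0 0;0.4 0 0 0 0 0 0'; python3 go.py r -.001 -.0015 .18 90
```

```text
clock: 30.28
tool_pos: [0.5597, 0.0572, 0.184]
eef_rot: [0.693, 0.721, 0.004, 0.003]
contact_force: [1.5, 0.4, 0.6]
opening: 0.705
finger_force: 0.0
target [ 0.5168 -0.2781  0.18  ] turn z -0.1622 (1.4 rows) shift after turn [-0.32   -0.1088  0.004 ] | shift now [-0.3333 -0.0558  0.0029] tilt [ 0.01   0.002 -1.   ]
```

```bash
python3 -m inch '0.5 -0.0278 -0.0044 0 0 0 0;0.5 -0.0278 -0.0044 0 0 0 0;0.5 -0.0278 -0.0044 0 0 0 0;0.5 -0.0278 -0.0044 0 0 0 0;0.5 -0.0278 -0.0044 0 0 0 0;0.5 -0.0278 -0.0044 0 0 0 0;0.5 -0.0278 -0.0044 0 0 0 0;0.5 -0.0278 -0.0044 0 0 0 0;0.5 -0.0278 -0.0044 0 0 0 0;0.5 -0.0278 -0.0044 0 0 0 0;0.5 -0.0278 -0.0044 0 0 0 0;0.5 -0.0278 -0.0044 0 0 0 0'
python3 -m inch '0.5 0 0 0 0 0 0.117;0.5 0 0 0 0 0 0.117;0.5 0 0 0 0 0 0.117;0.5 0 0 0 0 0 0.117;0.5 0 0 0 0 0 0.117;0.5 0 0 0 0 0 0.117;0.5 0 0 0 0 0 0.117;0.5 0 0 0 0 0 0.117;0.5 0 0 0 0 0 0.117;0.5 0 0 0 0 0 0.117;0.5 0 0 0 0 0 0.117;0.5 0 0 0 0 0 0.117;0.5 0 0 0 0 0 0;0.5 0 0 0 0 0 0'
python3 chk.py; python3 go.py r -.001 -.0015 .075 0
```

```text
clock: 31.28
tool_pos: [0.5162, -0.281, 0.1782]
eef_rot: [0.693, 0.721, -0.0, -0.0]
contact_force: [0.8, 0.5, -0.2]
opening: 0.751
finger_force: 0.0
clock: 32.45
tool_pos: [0.5167, -0.2794, 0.1782]
eef_rot: [0.995, 0.104, -0.0, 0.0]
contact_force: [0.7, -0.0, -0.2]
opening: 0.749
finger_force: 0.0
1 227 rect [array([-0.0003, -0.0393]), array([0.0314, 0.0501]), np.float64(89.7917)] top 0.0491
2 223 rect [array([-0.0005, -0.0001]), array([0.0316, 0.0484]), np.float64(89.6584)] top 0.0491
3 223 rect [array([-0.0004,  0.0416]), array([0.0317, 0.0496]), np.float64(89.83)] top 0.0486
4 221 rect [array([0.0002, 0.0797]), array([0.0508, 0.0289]), np.float64(0.3731)] top 0.0485
tab [-0.0013  0.1251  0.0682] [0.0229 0.1524 0.073 ]
brush 537 ((0.3850342631340027, 0.2716769874095917), (0.04030517861247063, 0.08957161009311676), 7.230985164642334)
front tin 2782 [[-0.0169, -0.0263, 0.0855], [0.0025, -0.0019, 0.094], [0.0178, 0.0226, 0.0972]]
target [ 0.5168 -0.2781  0.075 ] turn z 0.0076 (0.1 rows) shift after turn [ 0.0003 -0.0013  0.1031] | shift now [ 0.0003 -0.0014  0.1031] tilt [-0. -0. -1.]
```

Pocket 1 is filled. Third tin, for pocket 0.

```bash
python3 -m inch '0.5 0 -0.0013 0.02 0 0 0;0.5 0 0 0.02 0 0 0;0.5 0 0 0.02 0 0 0;0.5 0 0 0.02 0 0 0;0.5 0 0 0.013 0 0 0;0.5 0 0 0.01 0 0 0;0.5 0 0 0 0 0 0;0.5 0 0 0 0 0 0;-1 0 0 0 0 0 0;-1 0 0 0 0 0 0;-1 0 0 0 0 0 0;-1 0 0 0 0 0 0;-1 0 0 0 0 0 0;-1 0 0 0 0 0 0' 20
python3 -m inch '-1 0 0 -0.008 0 0 0;-1 0 0 -0.02 0 0 0;-1 0 0 -0.03 0 0 0;-1 0 0 -0.03 0 0 0;-1 0 0 -0.03 0 0 0;-1 0 0 0 0 0 0'
python3 -m inch '-1 0 0 0 0 0 -0.117;-1 0 0 0 0 0 -0.117;-1 0 0 0 0 0 -0.117;-1 0 0 0 0 0 -0.117;-1 0 0 0 0 0 -0.117;-1 0 0 0 0 0 -0.117;-1 0 0 0 0 0 -0.117;-1 0 0 0 0 0 -0.117;-1 0 0 0 0 0 -0.117;-1 0 0 0 0 0 -0.117;-1 0 0 0 0 0 -0.117;-1 0 0 0 0 0 -0.117;-1 0 0 0 0 0 0'
python3 go.py s 0 -.08 .1 90
```

```text
clock: 33.72
tool_pos: [0.5173, -0.2786, 0.076]
eef_rot: [0.995, 0.103, 0.001, 0.001]
contact_force: [0.4, -0.7, 6.4]
opening: 0.566
finger_force: 20.0
clock: 34.22
tool_pos: [0.5197, -0.2794, 0.199]
eef_rot: [0.995, 0.102, 0.004, 0.003]
contact_force: [0.6, 0.4, -1.2]
opening: 0.567
finger_force: 20.0
clock: 35.3
tool_pos: [0.5158, -0.2785, 0.1925]
eef_rot: [0.692, 0.722, -0.0, -0.001]
contact_force: [0.1, 0.5, -1.5]
opening: 0.568
finger_force: 20.0
target [0.5581 0.0162 0.1   ] turn z 0.0036 (0.0 rows) shift after turn [0.2928 0.0533 0.0925] | shift now [0.2926 0.0545 0.0925] tilt [-0.001  0.    -1.   ]
```

```bash
python3 -m inch '-1 0.0266 0.005 0 0 0 0;-1 0.0266 0.005 0 0 0 0;-1 0.0266 0.005 0 0 0 0;-1 0.0266 0.005 0 0 0 0;-1 0.0266 0.005 0 0 0 0;-1 0.0266 0.005 0 0 0 0;-1 0.0266 0.005 0 0 0 0;-1 0.0266 0.005 0 0 0 0;-1 0.0266 0.005 0 0 0 0;-1 0.0266 0.005 0 0 0 0;-1 0.0266 0.004 0 0 0 0;-1 0 0 0.02 0 0 0;-1 0 0 0.02 0 0 0;-1 0 0 0.02 0 0 0;-1 0 0 0.02 0 0 0;-1 0 0 0.012 0 0 0;-1 0 0 0 0 0 0;-1 0 0 0 0 0 0'
python3 go.py s 0 -.08 .03 90
```

```text
clock: 36.8
tool_pos: [0.5591, 0.0161, 0.1008]
eef_rot: [0.694, 0.72, -0.001, -0.0]
contact_force: [0.4, -0.1, -0.6]
opening: 0.568
finger_force: 20.0
target [0.5581 0.0162 0.03  ] turn z -0.0002 (0.0 rows) shift after turn [ 0.0001 -0.001   0.0708] | shift now [ 0.0001 -0.0009  0.0708] tilt [-0.001 -0.001 -1.   ]
```

```bash
python3 -m inch '-1 0 -0.0005 0.015 0 0 0;-1 0 0 0.015 0 0 0;-1 0 0 0.015 0 0 0;-1 0 0 0.01 0 0 0;-1 0 0 0.008 0 0 0;-1 0 0 0.006 0 0 0;-1 0 0 0 0 0 0;-1 0 0 0 0 0 0'; python3 go.py s 0 -.08 .029 90
```

```text
clock: 37.47
tool_pos: [0.5591, 0.0162, 0.0323]
eef_rot: [0.693, 0.721, 0.0, 0.0]
contact_force: [0.2, -0.8, -0.3]
opening: 0.568
finger_force: 20.0
target [0.5581 0.0162 0.029 ] turn z 0.0009 (0.0 rows) shift after turn [ 0.     -0.001   0.0033] | shift now [ 0.     -0.001   0.0033] tilt [ 0.001 -0.    -1.   ]
```

```bash
python3 -m inch '-1 0 -0.0005 0.002 0 0 0;-1 0 0 0.002 0 0 0;-1 0 0 0 0 0 0;0.4 0 0 0 0 0 0;0.4 0 0 0 0 0 0;0.4 0 0 0 0 0 0;0.4 0 0 0 0 0 0;0.4 0 0 -0.01 0 0 0;0.4 0 0 -0.02 0 0 0;0.4 0 0 -0.03 0 0 0;0.4 0 0 -0.03 0 0 0;0.4 0 0 -0.03 0 0 0;-1 -0.03 0 -0.02 0 0 0;-1 -0.03 0 0 0 0 0;-1 -0.03 0 0 0 0 0;-1 -0.03 0 0 0 0 0;-1 -0.03 0 0 0 0 0;-1 0 0 0 0 0 0;-1 0 0 0 0 0 0'; python3 chk.py; python3 go.py s 0 .128 .18 90
```

```text
clock: 39.05
tool_pos: [0.5636, -0.1364, 0.1684]
eef_rot: [0.695, 0.719, -0.001, 0.0]
contact_force: [0.2, 0.5, -1.2]
opening: 0.191
finger_force: 0.0
0 227 rect [array([-0.0006, -0.0785]), array([0.0315, 0.0503]), np.float64(89.1486)] top 0.0493
1 227 rect [array([-0.0002, -0.0393]), array([0.0314, 0.0506]), np.float64(89.7432)] top 0.0497
2 221 rect [array([-0.0002, -0.    ]), array([0.0315, 0.0485]), np.float64(89.459)] top 0.0489
3 219 rect [array([-0.0006,  0.0405]), array([0.0501, 0.0337]), np.float64(0.1212)] top 0.0489
4 217 rect [array([0.0001, 0.0795]), array([0.0292, 0.051 ]), np.float64(89.9394)] top 0.0488
tab [-0.0015  0.1261  0.0678] [0.0204 0.1526 0.0733]
brush 533 ((0.38491082191467285, 0.2724187970161438), (0.04020242765545845, 0.0897253155708313), 7.270007610321045)
front tin 0 0
target [0.5503 0.224  0.18  ] turn z 0.0021 (0.0 rows) shift after turn [ 0.357  -0.0004 -0.0114] | shift now [ 0.357   0.0004 -0.0112] tilt [ 0.001  0.001 -1.   ]
```

All five pockets are filled. Now to the tab, to shut the cover.

```bash
python3 -m inch '-1 0.0297 0 0 0 0 0;-1 0.0297 0 0 0 0 0;-1 0.0297 0 0 0 0 0;-1 0.0297 0 0 0 0 0;-1 0.0297 0 0 0 0 0;-1 0.0297 0 0 0 0 0;-1 0.0297 0 0 0 0 0;-1 0.0297 0 0 0 0 0;-1 0.0297 0 0 0 0 0;-1 0.0297 0 0 0 0 0;-1 0.0297 0 0 0 0 0;-1 0.0297 0 0 0 0 0;-1 0 0 0.02 0 0 0;-1 0 0 0.02 0 0 0;-1 0 0 0.02 0 0 0;-1 0 0 0.015 0 0 0;-1 0 0 0 0 0 0;-1 0 0 0 0 0 0'; python3 go.py s 0 .128 .065 90
```

```text
clock: 40.65
tool_pos: [0.5491, 0.2238, 0.0929]
eef_rot: [0.692, 0.722, -0.001, -0.0]
contact_force: [0.5, 1.1, 0.7]
opening: 0.007
finger_force: 0.0
target [0.5503 0.224  0.065 ] turn z 0.0037 (0.0 rows) shift after turn [0.0002 0.0012 0.0279] | shift now [0.0002 0.0012 0.0279] tilt [-0.001 -0.    -1.   ]
```

```bash
python3 -m inch '-1 0 0.001 0.01 0 0 0;-1 0 0 0.008 0 0 0;-1 0 0 0.005 0 0 0;-1 0 0 0.004 0 0 0;-1 0 0 0.002 0 0 0;-1 0 0 0 0 0 0;-1 0 0 0 0 0 0'; python3 go.py s 0 -.08 .065 90
```

```text
clock: 41.23
tool_pos: [0.5519, 0.2229, 0.0651]
eef_rot: [0.693, 0.721, 0.001, 0.001]
contact_force: [-1.5, -0.4, 8.6]
opening: 0.003
finger_force: 4.3
target [0.5581 0.0162 0.065 ] turn z 0.0010 (0.0 rows) shift after turn [-2.068e-01 -1.500e-03  1.000e-04] | shift now [-0.2068 -0.0017  0.    ] tilt [ 0.002  0.    -1.   ]
```

```bash
python3 -m inch '-1 -0.005 0 0.0005 0 0 0;-1 -0.008 0 0 0 0 0;-1 -0.012 0 0 0 0 0;-1 -0.015 0 0 0 0 0;-1 -0.015 0 0 0 0 0;-1 -0.015 0 0 0 0 0;-1 -0.015 0 0 0 0 0;-1 -0.015 0 0 0 0 0;-1 -0.015 0 0 0 0 0;-1 -0.015 0 0 0 0 0;-1 -0.015 0 0 0 0 0;-1 -0.015 0 0 0 0 0;-1 -0.015 0 0 0 0 0'; python3 go.py s 0 -.0935 .065 90
```

```text
clock: 42.32
tool_pos: [0.5593, 0.0484, 0.0649]
eef_rot: [0.693, 0.721, 0.002, 0.001]
contact_force: [-0.2, 1.6, 10.1]
opening: 0.006
finger_force: 5.0
target [0.5586 0.0027 0.065 ] turn z 0.0019 (0.0 rows) shift after turn [-0.0457 -0.0024 -0.0001] | shift now [-0.0457 -0.0024 -0.0001] tilt [ 0.003  0.002 -1.   ]
```

```bash
python3 -m inch '-1 -0.015 0 0 0 0 0;-1 -0.015 0 0 0 0 0;-1 -0.01 0 0 0 0 0;-1 -0.008 0 0 0 0 0;-1 0 0 0 0 0 0;-1 0 0 0 0 0 0'
python3 -m inch '-1 0 0 -0.006 0 0 0;-1 0 0 -0.006 0 0 0;-1 0 0 -0.006 0 0 0;-1 0 0 -0.03 0 0 0;-1 0 0 -0.03 0 0 0;0.2 0 0 -0.03 0 0 0;0.2 0 0 0 0 0 0'
python3 go.py w .385 .272 .13 97.25
```

```text
clock: 42.82
tool_pos: [0.5612, 0.0075, 0.065]
eef_rot: [0.692, 0.722, 0.006, -0.003]
contact_force: [-2.0, 12.0, 6.2]
opening: 0.004
finger_force: 6.2
clock: 43.4
tool_pos: [0.5628, 0.0006, 0.1764]
eef_rot: [0.693, 0.721, 0.003, 0.003]
contact_force: [0.5, 0.6, -0.3]
opening: 0.133
finger_force: 0.0
target [0.385 0.272 0.13 ] turn z -0.0882 (0.7 rows) shift after turn [ 0.2917 -0.1421  0.0464] | shift now [ 0.278  -0.1677  0.0452] tilt [ 0.009  0.001 -1.   ]
```

```bash
python3 -m inch '0.3 0 0 0 0 0 -0.088;0.3 0.0292 -0.0142 0 0 0 0;0.3 0.0292 -0.0142 0 0 0 0;0.3 0.0292 -0.0142 0 0 0 0;0.3 0.0292 -0.0142 0 0 0 0;0.3 0.0292 -0.0142 0 0 0 0;0.3 0.0292 -0.0142 0 0 0 0;0.3 0.0292 -0.0142 0 0 0 0;0.3 0.0292 -0.0142 0 0 0 0;0.3 0.0292 -0.0142 0 0 0 0;0.3 0.0292 -0.0142 0 0 0 0;0.3 0 0 0.02 0 0 0;0.3 0 0 0.02 0 0 0;0.3 0 0 0 0 0 0;0.3 0 0 0 0 0 0'
python3 - <<'E'
from st import *
M=camera_model("wrist");p,d=snapshot("wrist");P=cloud("wrist",d,M)
k=(P[...,2]>.03)&(P[...,2]<.048)&(abs(P[...,0]-.385)<.06)&(abs(P[...,1]-.27)<.09)
print("brush",k.sum(),cv2.minAreaRect(np.float32(P[k][:,:2])) if k.any() else 0)
p,d=snapshot("top");s=S(cloud("top",d));k=(s[...,2]>.064)&(s[...,2]<.075)&(abs(s[...,0])<.03)&(s[...,1]>-.11)&(s[...,1]<.2);print("tab",s[k].mean(0).round(4),s[k].min(0),s[k].max(0).round(4),k.sum())
k=(abs(s[...,0])<.016)&(abs(s[...,1]+.08)<.015);print("pad z",np.nanmedian(s[k][:,2]))
E
python3 go.py w .385 .272 .02 97.2
```

```text
clock: 44.65
tool_pos: [0.3816, 0.2705, 0.1307]
eef_rot: [0.661, 0.751, -0.002, 0.0]
contact_force: [-0.1, -0.3, 1.2]
opening: 0.651
finger_force: 0.0
brush 5595 ((0.3841624855995178, 0.27268096804618835), (0.04005424305796623, 0.0891558825969696), 6.98353385925293)
tab [ 0.0008 -0.0803  0.0682] [-0.02819195 -0.10309409  0.06401875] [ 0.0284 -0.0548  0.0732] 82
pad z 0.0607900667990966
target [0.385 0.272 0.02 ] turn z 0.0002 (0.0 rows) shift after turn [0.0006 0.0026 0.1118] | shift now [0.0007 0.0025 0.1118] tilt [ 0. -0. -1.]
```

Cover shut and tab up (centre at y -0.080, pad 61 mm high). Picking up the brush.

```bash
python3 -m inch '0.3 0.0005 0.002 0.02 0 0 0;0.3 0 0 0.02 0 0 0;0.3 0 0 0.02 0 0 0;0.3 0 0 0.02 0 0 0;0.3 0 0 0.016 0 0 0;0.3 0 0 0.012 0 0 0;0.3 0 0 0 0 0 0;0.3 0 0 0 0 0 0;-1 0 0 0 0 0 0;-1 0 0 0 0 0 0;-1 0 0 0 0 0 0;-1 0 0 0 0 0 0;-1 0 0 0 0 0 0' 20
python3 -m inch '-1 0 0 -0.02 0 0 0;-1 0 0 -0.03 0 0 0;-1 0 0 -0.03 0 0 0;-1 0 0 -0.03 0 0 0;-1 0 0 -0.02 0 0 0;-1 0 0 0 0 0 0'
python3 go.py s 0 .215 .09 90
```

```text
clock: 45.83
tool_pos: [0.3847, 0.2722, 0.0242]
eef_rot: [0.661, 0.75, 0.001, 0.0]
contact_force: [-0.1, -0.5, 7.3]
opening: 0.452
finger_force: 20.0
clock: 46.33
tool_pos: [0.3856, 0.2731, 0.1569]
eef_rot: [0.661, 0.75, 0.003, 0.0]
contact_force: [0.7, 0.6, -0.7]
opening: 0.451
finger_force: 20.0
target [0.547  0.3109 0.09  ] turn z 0.0879 (0.7 rows) shift after turn [0.0318 0.1628 0.0669] | shift now [0.0171 0.1646 0.0678] tilt [ 0.005  0.004 -1.   ]
```

```bash
python3 -m inch '-1 0 0 0 0 0 0.088;-1 0.004 0.0204 0 0 0 0;-1 0.004 0.0204 0 0 0 0;-1 0.004 0.0204 0 0 0 0;-1 0.004 0.0204 0 0 0 0;-1 0.004 0.0204 0 0 0 0;-1 0.004 0.0204 0 0 0 0;-1 0.004 0.0204 0 0 0 0;-1 0.004 0.0204 0 0 0 0;-1 0 0 0.02 0 0 0;-1 0 0 0.02 0 0 0;-1 0 0 0.015 0 0 0;-1 0 0 0 0 0 0;-1 0 0 0 0 0 0'
python3 go.py s 0 .215 .074 90
```

```text
clock: 47.5
tool_pos: [0.5451, 0.3095, 0.0969]
eef_rot: [0.693, 0.721, -0.002, 0.0]
contact_force: [-0.1, -0.4, -0.3]
opening: 0.449
finger_force: 20.0
target [0.547  0.3109 0.074 ] turn z 0.0014 (0.0 rows) shift after turn [0.0014 0.0019 0.0229] | shift now [0.0015 0.002  0.0229] tilt [-0.002 -0.003 -1.   ]
```

```bash
python3 -m inch '-1 0.001 0.002 0.01 0 0 0;-1 0 0 0.008 0 0 0;-1 0 0 0.004 0 0 0;-1 0 0 0.001 0 0 0;-1 0 0 0 0 0 0;-1 0 0 0 0 0 0'
python3 -m inch '0.3 0 0 0 0 0 0;0.3 0 0 0 0 0 0;0.3 0 0 0 0 0 0;0.3 0 0 0 0 0 0;0.3 0 0 -0.015 0 0 0;0.3 0 0 -0.03 0 0 0;0.3 0 0 -0.03 0 0 0;0.3 0 0 -0.03 0 0 0;0.3 0 -0.03 -0.02 0 0 0;0.3 0 -0.03 0 0 0 0;0.3 0 -0.03 0 0 0 0;0.3 0 -0.03 0 0 0 0;0.3 0 0 0 0 0 0;0.3 0 0 0 0 0 0'
python3 - <<'E'
from st import *
p,d=snapshot("top");cv2.imwrite("pics/end.png",p[:,:,::-1]);s=S(cloud("top",d))
k=(s[...,2]>.078)&(s[...,2]<.095)&(abs(s[...,0])<.05)&(s[...,1]>.1)&(s[...,1]<.33);print("brush",k.sum(),cv2.minAreaRect(np.float32(s[k][:,:2])),np.median(s[k][:,2]))
k=(abs(s[...,0])<.016)&(abs(s[...,1]+.08)<.015);print("pad z",np.nanmedian(s[k][:,2]))
E
```

```text
clock: 48.0
tool_pos: [0.5481, 0.3115, 0.0756]
eef_rot: [0.693, 0.721, 0.0, 0.0]
contact_force: [0.1, -0.8, -0.5]
opening: 0.454
finger_force: 20.0
clock: 49.17
tool_pos: [0.4268, 0.3071, 0.2018]
eef_rot: [0.692, 0.722, 0.0, 0.001]
contact_force: [0.7, -0.1, -0.3]
opening: 0.65
finger_force: 0.0
brush 506 ((0.0017887428402900696, 0.2162778079509735), (0.037878233939409256, 0.09079418331384659), 0.06009146198630333) 0.08578831930566622
pad z 0.06090944683145749
```

View pics/end.png

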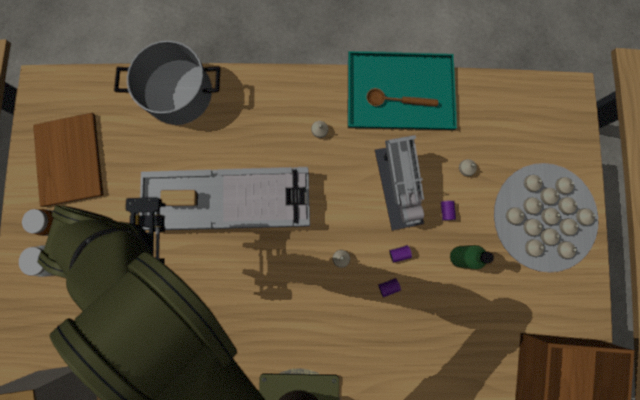

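The final view shows the brush on the deck (178,198), the cover shut with the tab at (295,195), the bystanders where they were, and the arm clear of everything. Handing in.

```bash
python3 -c "
from plant import r
print(r.finish_job())"
```

```text
the job is handed in; nothing more can be done
None
```

I've handed the job in: spare tins are in pockets 0, 1 and 4, the cover is shut with its tab up, the brush is back on the deck, and the bystanders look unmoved; no verdict came back.

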